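# Wedge the culture chamber tight in its stage carrier

## Robot

A 7-joint arm with a two-finger parallel gripper is mounted at the origin on the work surface. World frame = base frame: x ahead of the robot, y to its left, z up, the work surface at z = 0. Lengths are in m, angles in degrees, forces in N, time in s.
With the tool pointing down it reaches from about 0.425 to 0.875 m from the base axis. Payload 4.7 kg.
Tool frame: the origin (TCP) lies at the very end of the fingers, on their centre line; the grasp point (between the pads) lies env.tcp_to_grasp behind it (env.tcp_to_grasp is the distance from the TCP to the grasp point, in m); z points along the fingers, x is the direction in which the jaws open and shut, and the axes are right-handed (so a half turn about z gives the same grasp; the last joint's range is limited). The gripper opens to 87 mm and grips with 3 to 60 N. Pads are 19 mm wide; open, the fingers measure 117 mm over their backs; the gripper's body (75 mm by 190 mm) begins 51 mm behind the grasp point.
Start: joints at [66.984, 18.392, -4.016, 83.108, 1.295, 78.541, -3.26], TCP at [0.263, -0.595, 0.223] pointing down, gripper open.
Joint ranges: [-163.93, 163.93], [-17.29, 119.83], [-79.2, 71.16], [3.27, 140.29], [-89.18, 269.18], [5.43, 117.66], [-154.24, 154.24]. Speed limits (degrees/s): [147.25, 147.25, 180, 180, 180, 180, 180].

## Interface

Orientations are given as [roll, pitch, yaw] about the fixed x, y, z axes, in that order (R = Rz(yaw) Ry(pitch) Rx(roll)).
In Python, from cell import env gives the robot as it stands. The module is installed in compiled form; this text tells all that it offers.
- The arm moves only by the tool send_rows, never from a script. Its argument "steps" is a list of rows, each a list of 3 entries, a list of its own where there are three numbers: the shift along the tool's x, y, z in m, then the turn, a rotation vector about the tool's x, y, z in rad, then the finger opening in m, from 0 to 0.087. A call has exactly 5 rows; each row is the pose to reach, as a shift and turn from the pose commanded when the call began, along the tool's axes at that moment; what a row does not reach only later rows make up. A row lasts 1/12 s, in which the tool goes at most 41.7 mm and 7.16 degrees, less where a joint would pass 70% of its speed; a pose out of reach is approached as far as the arm can. A call with a gripper value outside its range is refused whole. The fingers move at their own pace and stop on an object; "grip_force" is the grip in N (left out, the last holds). Time passes only in rows, so rows that repeat a pose let the fingers close, or fill a call up. It gives the time, the measured TCP pose, the force and the opening at its end, in the units of the state.
- env.get_obs(): the state, without advancing time (a new reading comes with each control period).
- env.read_camera(name): name is "side" or "top"; returns a dict with "pixels" (480x640x3 uint8, red, green, blue), "fx", "fy", "cx", "cy" (pixels), "position" and "rotation" of the camera in the world. Camera axes: x right, y up, looking along -z (the intrinsics and any distortion apply to the point x, -y, -z); pixel columns grow to the right and rows downward; lengths in m; the calibration is good to about 2 mm. A picture is of the moment at which its call begins. There is no depth.
- env.sign_off(): hands the job in, once; it reports no verdict.
The state is a dict: "time_s": time; "qpos": joint angles; "joint_velocities": joint speeds; "effort": joint torques, N m; "tool_pos": TCP position; "tool_rot": TCP orientation; "force": force on the tool from outside, world axes, zero at the start; "wrist_torque": the same for the moment, N m; "grip_width": finger opening in m.
Only numpy, scipy, OpenCV 4.12 (cv2) and the standard library are available. Lean on these libraries where they do the work, as an engineer would, in place of code of your own. Each camera call takes 0.05 s, during which the arm holds its last target.

## Task

Lock the culture chamber in its carrier for imaging: draw the tapered wedge out of the rack, where only its thin end can be gripped, and put it down clear of the gap; then, taking it from its thick end, drive it thin end first into the gap between the chamber and the sloping wall of the carrier until the chamber is jammed hard against the side stop. Also press the lid of the chamber fully down, and let go of everything. Leave the plain bar and the other things on the bench where they are.

Things in the scene. Friction and masses are not known exactly. Their poses are not given: they have to be found in the camera images.
- carrier: Carrier fixed to the bench: dark steel plate, x -75 to +85, y -85 to +145 mm, 8 mm thick (its top is the deck, z = 8). Origin on the bench, z up. The wedge is driven towards -y, between the chamber and the sloping wall. An end stop 30 mm high, face at y = -57, keeps the chamber from sliding along -y. The deck from y +65 to +145 is clear.
- wall_mid (a point): Middle (y = 0 of the carrier) of the inner face (facing -x) of the carrier's aluminium sloping wall, 14 mm thick, 36 mm high, y -55 to +55 of the carrier; 18 mm over the deck. Axes are the carrier's. In the carrier the face passes x = 34.7 at y = -55, 42.6 at 0 and 50.4 at +55: slope 1 in 7, the gap narrows towards -y. A 12 mm flare widens the mouth at +y.
- stop: Side stop fixed on the deck, aluminium bar 16 (x) x 90 (y) x 30 mm high, parallel to the carrier. Origin: centre of its underside; the chamber must be jammed against its +x face, 8 mm from the origin. It is set up to 1.5 mm either way from x = -53 of the carrier, so the depth at which the wedge jams varies 10 mm either way and must be felt.
- chamber_mid (a point): Loose white culture chamber, box 76 (x) x 110 (y) x 40 mm high without lid, 0.2 to 0.42 kg, on the deck between the stop (its -x side) and the sloping wall (its +x side), at first 2 to 6 mm off the stop. The point is its centre, 20 mm over the deck; axes nearly the carrier's. It slides when pushed.
- lid (a joint): How far the lid stands proud, in m: 0 = fully down, 0.004 to 0.006 at the start. It goes straight down, stiffly, at about 4 N, and stays where it is left.
- lid_top (a point): Centre of the top of the grey lid plate (74 x 108 x 8 mm) on the chamber; its top is 48 mm over the deck when fully down.
- wedge_mid (a point): Middle of a tapered wedge of plain light wood, 132 mm long, 36 high, ~0.08 kg, standing on edge, half-way up (18 mm over its support). Axes: -y to the thin end, z up. From above: flat side at x = -12 all along; the other side slopes 1 in 7 from x = -4 at the thin end (y = -66) to +10.3 at y = +34; then the head, x -12 to +12, y +34 to +66. Starts with its head in a rack pocket.
- wedge_tip (a point): Middle of the wedge's thin end face (8 mm thick), half-way up. In the gap the flat side goes against the chamber, the sloping side against the wall. When jammed it lies at about y = -25 (-36 to -14) mm of the carrier.
- wedge_head (a point): Middle of the wedge's parallel-sided head (24 mm across, 32 long, 36 high), half-way up. It stays wholly outside the gap. Pushed level on its end, along the sloping wall (1 in 7 off the carrier's -y, towards -x), the wedge slides the chamber at some 1 to 6 N; jammed is felt as 20 N or more, and it then stays by friction.
- rack: Grey rack fixed to the bench, origin on the bench. Two pockets 28 mm wide at x = -35 and +35, open above and to -y, walls 50 mm high from y = -20 to +68. Wedge in one, bar in the other (either way round), standing on the bench, thin end to -y, 46 mm sticking out, so only that end can be gripped. Pull out along -y.
- bar_mid (a point): Centre of a plain bar of the same wood, 16 x 132 x 36 mm, parallel-sided: the wrong part, leave it in its pocket.
- dish: Culture dish, 92 mm across, 18 mm high; leave alone.
- beaker: Glass beaker, 60 mm across, 70 mm high; leave alone.
- slidebox: Slide box 76 x 101 x 42 mm; leave alone.
- media: Clear bottle, 68 mm across, 150 mm high; leave alone.
- driver: Screwdriver lying on the bench; leave alone.
- jar: Amber jar, 56 mm across, 70 mm high; leave alone.

How it is judged:
By the outcome, as a careful person would: the job done as asked, in the order asked, and still so for the second after the job is handed in, with the robot touching nothing.
It also fails if it takes over 72 s, if anything falls off the work surface, if the arm or the gripper's body presses on something with over 40 N, if the wrist force passes 120 N, or if a joint passes its speed limit or range.

## Working session

There is one attempt and no reset: what is moved stays moved. The work goes in short steps, Python scripts to look and compute and a tool call to move; the robot and the scene stay as the last step left them, time stands still between calls to the robot, and variables do not carry over. Pictures are saved under pics/ and viewed, and the job is handed in when it is done.

Besides the shell and the picture viewer there is one more tool, called after "Request:" as a command line: name --argument value ..., lists and objects as JSON in quotes. send_rows: Moves the arm, as the interface text tells. Its arguments: {"type":"object","properties":{"steps":{"type":"array"},"grip_force":{"type":"number"}},"required":["steps"]}

```bash
mkdir -p pics; ls
python3 - <<'E'
from cell import env
import cv2
o=env.get_obs()
for k,v in o.items(): print(k,v)
print(env.tcp_to_grasp)
for n in("side","top"):
    c=env.read_camera(n); cv2.imwrite(f"pics/{n}0.png",c["pixels"][:,:,::-1])
    print(n,{k:v for k,v in c.items() if k!="pixels"})
E
```

```text
pics
time_s 0.0
qpos [66.98338743 18.43701774 -4.01379874 83.17456095  1.29327633 78.53871982
 -3.26096788]
joint_velocities [-4.87647966e-02 -3.18150615e-02 -4.48100429e-05  5.00891007e-02
  5.79036543e-02  6.30601549e-02 -3.80508924e-03]
effort [ 1.11367656e-04 -4.91289175e+01 -4.04097140e-01 -3.12528670e+01
 -6.38931803e-02  4.37049405e-02  1.60246013e-04]
tool_pos [ 0.26228794 -0.59414336  0.22148737]
tool_rot [ 1.79995479e+02  1.05162739e-01 -6.61766059e+01]
force [ 0.22602056  0.5133607  -0.13264595]
wrist_torque [ 0.03964737 -0.05937372  0.00022672]
grip_width 0.0872225111397112
0.0187
side {'fx': 560.2284540225755, 'fy': 560.2284540225755, 'cx': 323.325339220492, 'cy': 252.81682157970036, 'position': array([-0.15446303,  0.66214791,  0.68409312]), 'rotation': array([  59.28207296,   -0.15451428, -134.21172647])}
top {'fx': 588.6936783491122, 'fy': 588.6936783491122, 'cx': 315.6826884680492, 'cy': 237.12418290455486, 'position': array([ 0.27203411, -0.06251856,  1.53192064]), 'rotation': array([ 1.15549725e+01,  4.45308009e-02, -8.77678679e+01])}
```

View pics/top0.png

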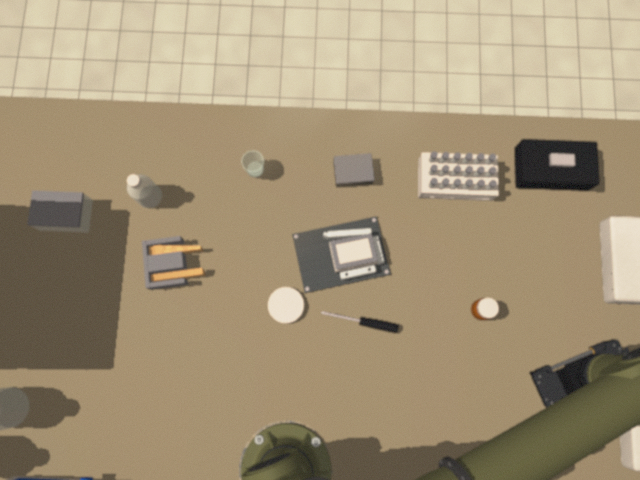

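View pics/side0.png

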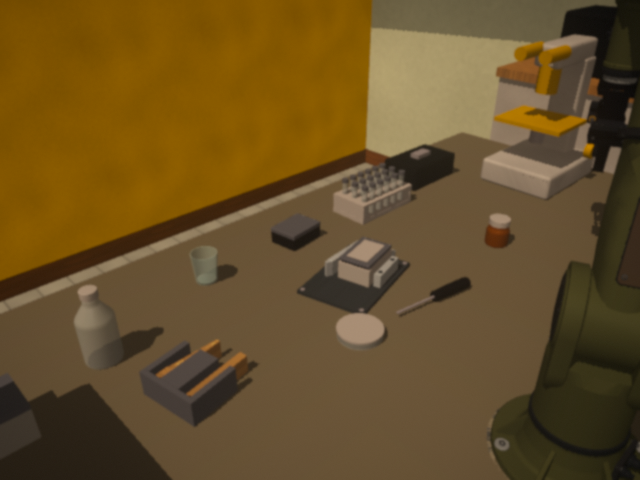

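```bash
cat > h.py <<'E'
from cell import env
import cv2, numpy as np
from scipy.spatial.transform import Rotation as Rn
def cam(n):
    c=env.read_camera(n); c["R"]=Rn.from_euler("xyz",c["rotation"],degrees=True).as_matrix(); return c
def ray(c,u,v):
    d=np.array([(u-c["cx"])/c["fx"],-(v-c["cy"])/c["fy"],-1.]); return c["R"]@d
def onz(c,u,v,z):
    d=ray(c,u,v); p=c["position"]; return p+d*(z-p[2])/d[2]
def proj(c,P):
    q=(np.asarray(P)-c["position"])@c["R"]; return c["cx"]+c["fx"]*q[...,0]/-q[...,2], c["cy"]-c["fy"]*q[...,1]/-q[...,2]
def crop(c,x0,y0,w,h,s,name):
    i=c["pixels"][y0:y0+h,x0:x0+w,::-1]; i=cv2.resize(i,None,fx=s,fy=s,interpolation=cv2.INTER_CUBIC)
    i=cv2.convertScaleAbs(i,alpha=1.3,beta=15); cv2.imwrite("pics/"+name,i)
E
python3 - <<'E'
from h import *
c=cam("top"); crop(c,285,205,120,95,6,"tcar0.png"); crop(c,130,220,90,75,8,"track0.png")
c=cam("side"); crop(c,130,330,130,100,6,"srack0.png"); crop(c,290,225,130,100,6,"scar0.png")
E
```

```text
(no output)
```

View pics/tcar0.png

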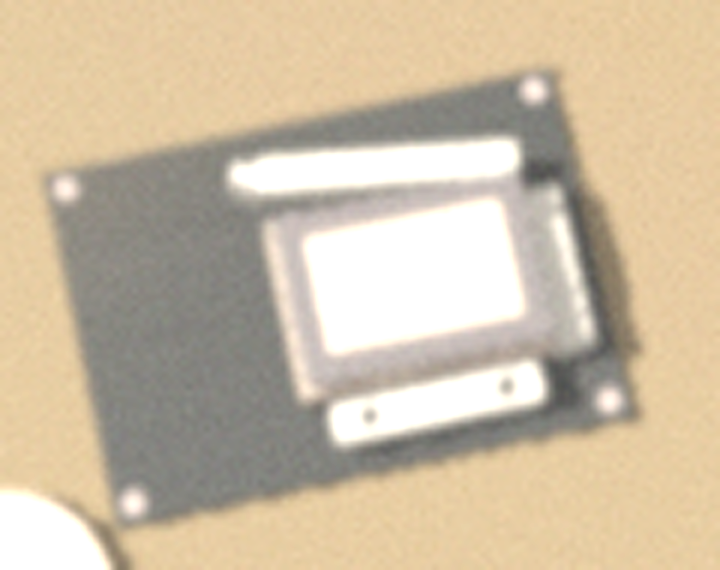

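View pics/track0.png

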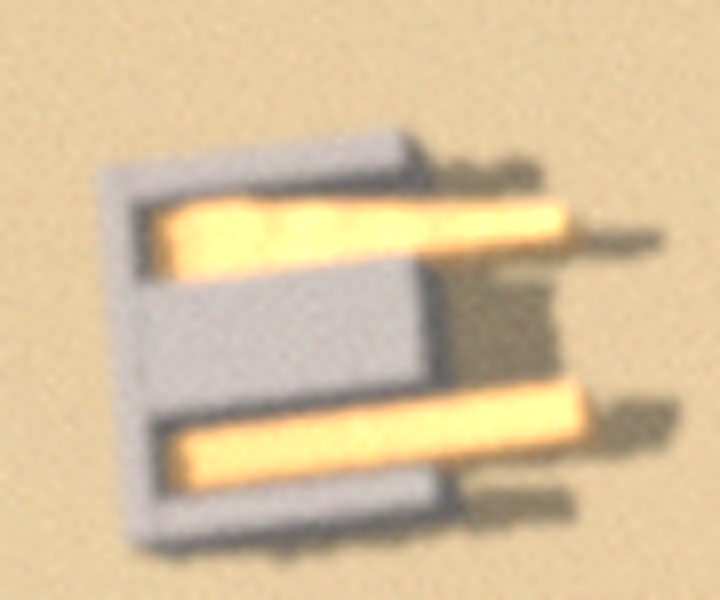

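View pics/srack0.png

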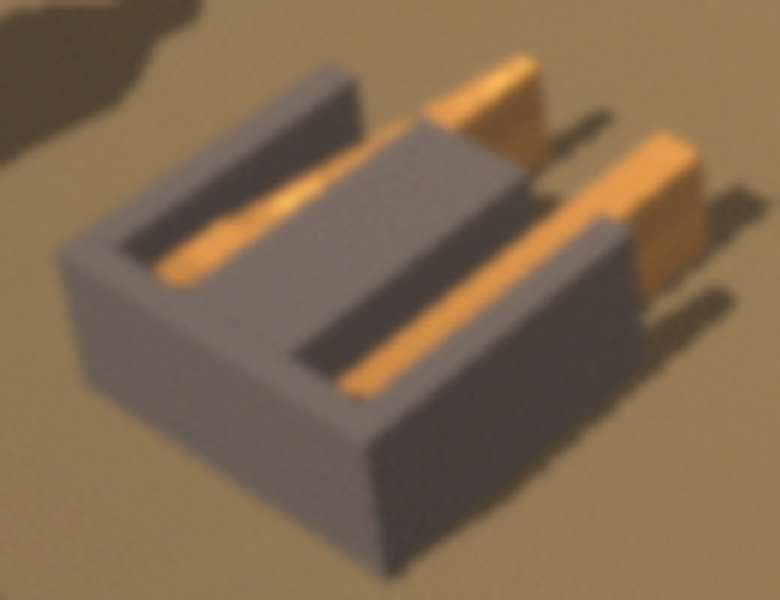

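View pics/scar0.png

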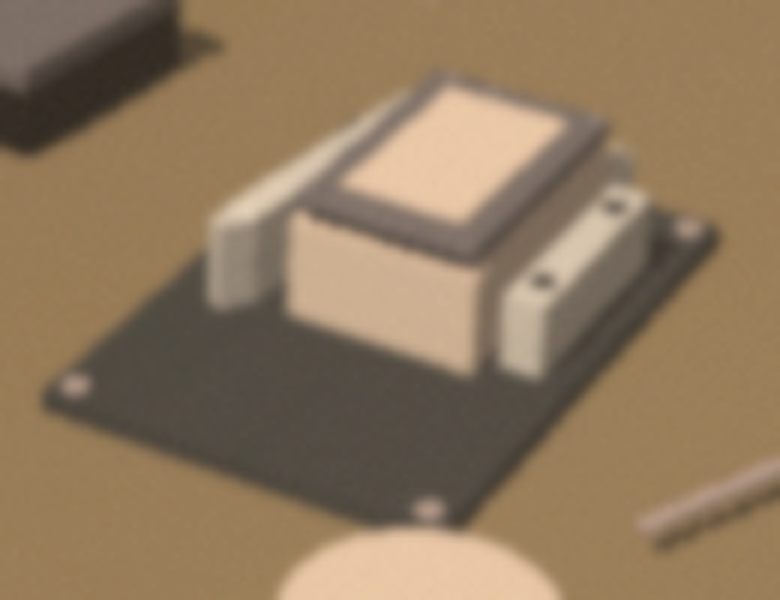

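Run:
```python
from h import *
t=cam("top"); s=cam("side"); np.set_printoptions(precision=1,suppress=True)
T=lambda x,y,z:onz(t,x/6+285-.4,y/6+205-.4,z)*1e3
K=lambda x,y,z:onz(t,x/8+130-.4,y/8+220-.4,z)*1e3
SC=lambda x,y,z:onz(s,x/6+290-.4,y/6+225-.4,z)*1e3
SR=lambda x,y,z:onz(s,x/6+130-.4,y/6+330-.4,z)*1e3
TL,TR,BR,BL=[T(*p,.008) for p in((45,178),(555,70),(635,413),(125,522))]
print("plate",TL,TR,BR,BL,"sizes",[np.linalg.norm(a-b) for a,b in((TL,TR),(BL,BR),(TL,BL),(TR,BR))])
m=(TL+TR+BR+BL)/4
ey=((TL-TR)+(BL-BR))[:2]; yaw=np.degrees(np.arctan2(-ey[0],ey[1]))
ex=((TL-BL)+(TR-BR))[:2]; print("center",m,"yaw",yaw,np.degrees(np.arctan2(ex[1],ex[0])))
r=np.radians(yaw);R=np.array([[np.cos(r),-np.sin(r)],[np.sin(r),np.cos(r)]]); o=m[:2]-R@[5,30]; print("origin",o)
F=lambda p:(p[:2]-o)@R
print("bolts t",[F(T(*p,.008)) for p in((65,189),(533,91),(609,399),(133,502))],[T(*p,.008) for p in((65,189),(533,91),(609,399),(133,502))])
print("bolts s",[F(SC(*p,.008)) for p in((75,385),(429,510),(687,229))])
print("wall top",[F(T(*p,.044)) for p in((520,172),(262,194),(230,185),(515,140),(250,157))])
print("stop",[F(T(*p,.038)) for p in((328,408),(540,362),(548,402),(338,447))])
print("lid z61",[F(T(*p,.061)) for p in((275,212),(525,187),(553,350),(318,388))])
print("label z61",[F(T(*p,.061)) for p in((303,235),(503,197),(525,320),(327,355))])
print("label side z61",[F(SC(*p,.061)) for p in((340,183),(453,84),(568,125),(467,222))])
print("rack",[K(*p,.05) for p in((102,165),(405,128),(440,500),(135,545))])
print("rack side",[SR(*p,.05) for p in((60,250),(330,65),(630,225),(370,440))])
print("wedge tip",[K(*p,.036) for p in((570,200),(570,238),(415,205),(415,255),(172,280),(165,210),(245,195))])
print("side",[SR(*p,.036) for p in((515,58),(542,65))])
```

```text
plate [588.6  13.4   8. ] [ 646.3 -210.3    8. ] [ 494.3 -247.8    8. ] [438.2 -28.3   8. ] sizes [np.float64(231.0561896016333), np.float64(226.63078827695082), np.float64(156.06786425846323), np.float64(156.56981830938176)]
center [ 541.8 -118.2    8. ] yaw 14.386736204688454 14.678673282513431
origin [ 544.5 -148.6]
bolts t [array([ 76.3, 138.3]), array([ 76. , -73.4]), array([-64.9, -74.1]), array([-65.3, 137.7])] [array([584. ,   4.4,   8. ]), array([ 636.3, -200.8,    8. ]), array([ 500. , -236.5,    8. ]), array([447. , -31.3,   8. ])]
bolts s [array([ 76.1, 138.6]), array([-66.1, 138.3]), array([-65.4, -72.4])]
wall top [array([ 34.8, -54.4]), array([48.8, 56.3]), array([55.5, 68.9]), array([ 49. , -55.5]), array([65.8, 57.8])]
stop [array([-46.9,  48.4]), array([-46.7, -44.6]), array([-64.2, -43.9]), array([-64.2,  47.9])]
lid z61 [array([36.7, 53.6]), array([ 24.9, -52.6]), array([-45.9, -48.1]), array([-40.8,  52.2])]
label z61 [array([24.5, 44.2]), array([ 22.6, -42.5]), array([-30.9, -39.5]), array([-27.9,  45.4])]
label side z61 [array([22.1, 45.2]), array([ 21.5, -41. ]), array([-29.4, -35.8]), array([-29.3,  45. ])]
rack [array([549.4, 394.8,  50. ]), array([565.2, 298.6,  50. ]), array([445.8, 277.3,  50. ]), array([427.8, 372.4,  50. ])]
rack side [array([546.1, 396.6,  50. ]), array([562.5, 301.4,  50. ]), array([446.4, 279.2,  50. ]), array([427.7, 374.5,  50. ])]
wedge tip [array([546.3, 246.7,  36. ]), array([533.9, 245.7,  36. ]), array([542.8, 296.6,  36. ]), array([526.4, 295.2,  36. ]), array([515.2, 372.8,  36. ]), array([538. , 377.3,  36. ]), array([543.9, 351.9,  36. ])]
side [array([542.7, 251.8,  36. ]), array([534.4, 247.9,  36. ])]
```

```bash
cat >> h.py <<'E'
def mv(xyz,yaw,obs=None):
    o=obs or env.get_obs(); R0=Rn.from_euler("xyz",o["tool_rot"],degrees=True); R1=Rn.from_euler("xyz",[180,0,yaw],degrees=True)
    d=R0.inv().apply(np.array(xyz)/1e3-o["tool_pos"]); w=(R0.inv()*R1).as_rotvec()
    print("t%.2f"%o["time_s"],"pos",np.round(o["tool_pos"]*1e3,1),"rot",np.round(o["tool_rot"],2),"F",np.round(o["force"],1),"grip",round(o["grip_width"]*1e3,1))
    print(" shift",np.round(d,4),"turn",np.round(w,4),"rows>=",np.linalg.norm(d)/.0417,np.degrees(np.linalg.norm(w))/7.16)
YAW=14.4; O=np.array([544.5,-147.3])
def C2W(x,y):
    r=np.radians(YAW); return O+np.array([x*np.cos(r)-y*np.sin(r),x*np.sin(r)+y*np.cos(r)])
def W2C(p):
    d=np.asarray(p)[:2]-O; r=np.radians(YAW); return np.array([d[0]*np.cos(r)+d[1]*np.sin(r),-d[0]*np.sin(r)+d[1]*np.cos(r)])
E
python3 - <<'E'
from h import *
np.set_printoptions(precision=1,suppress=True)
t=cam("top")
print("dish",onz(t,286,305,.018)*1e3,"beaker",onz(t,254,160,.07)*1e3,"driver",onz(t,322,313,.0)*1e3,onz(t,399,327,.01)*1e3,"bottle",onz(t,134,181,.15)*1e3,"slide",onz(t,354,168,.042)*1e3)
hsv=cv2.cvtColor(t["pixels"],cv2.COLOR_RGB2HSV); m=cv2.inRange(hsv,(8,130,150),(25,255,255)); m[:220]=0;m[300:]=0;m[:,:130]=0;m[:,220:]=0
n,l,st,ce=cv2.connectedComponentsWithStats(m); print(st,ce)
for i in range(1,n):
    if st[i,4]<40: continue
    ys,xs=np.where(l==i)
    for col in range(xs.min(),xs.max()+1,3):
        q=ys[xs==col]
        if len(q): print(col,q.min()-.5,q.max()+.5,onz(t,col,q.min()-.5,.036)[:2]*1e3,onz(t,col,q.max()+.5,.036)[:2]*1e3)
mv([520,-200,230],9.5)
mv([537,271,120],9.5)
E
```

```text
dish [400.8  19.9  18. ] beaker [769.3 118.8  70. ] driver [385.3 -73.3   0. ] [ 356.6 -271.4   10. ] bottle [677.  398.8 150. ] slide [ 766.9 -143.6   42. ]
[[     0      0    640    480 306777]
 [   150    245     17      9     68]
 [   172    245     29      7     75]
 [   170    246      1      1      1]
 [   191    246      2      1      2]
 [   170    249      1      1      1]
 [   159    250      2      2      2]
 [   157    252      1      1      1]
 [   153    268     50     13    273]] [[319.7 239.5]
 [157.2 248.4]
 [184.6 248.2]
 [170.  246. ]
 [191.5 246. ]
 [170.  249. ]
 [159.5 250.5]
 [157.  252. ]
 [177.4 274.1]]
150 247.5 248.5 [533.6 377.4] [531.  377.2]
153 246.5 253.5 [536.6 369.9] [518.2 368.2]
156 245.5 250.5 [539.5 362.4] [526.4 361.2]
159 245.5 248.5 [539.8 354.7] [531.9 353.9]
162 245.5 251.5 [540.1 346.9] [524.4 345.5]
165 245.5 249.5 [540.4 339.2] [529.9 338.2]
172 244.5 248.5 [543.7 321.3] [533.2 320.4]
175 245.5 249.5 [541.4 313.3] [530.9 312.4]
178 245.5 246.5 [541.7 305.6] [539.1 305.3]
181 245.5 247.5 [542.  297.8] [536.7 297.4]
184 246.5 251.5 [539.7 
[... 642 characters left out ...]
70.5 276.5 [476.8 294.8] [461.4 293.5]
183 269.5 276.5 [479.7 287.4] [461.7 285.8]
186 269.5 276.5 [480.  279.7] [462.  278.2]
189 268.5 276.5 [482.9 272.2] [462.3 270.5]
192 268.5 275.5 [483.2 264.5] [465.1 263. ]
195 268.5 275.5 [483.5 256.8] [465.4 255.4]
198 269.5 274.5 [481.2 248.9] [468.3 247.9]
201 268.5 274.5 [484.1 241.4] [468.6 240.2]
t0.35 pos [ 262.5 -594.6  222.3] rot [180.    0.  -66.2] F [ 0.2 -0.2 -0.9] grip 87.5
 shift [-0.3 -0.4 -0. ] turn [-0.   0.  -1.3] rows>= 11.300327150779216 10.569250581685015
t0.35 pos [ 262.5 -594.6  222.3] rot [180.    0.  -66.2] F [ 0.2 -0.2 -0.9] grip 87.5
 shift [-0.7 -0.6  0.1] turn [-0.   0.  -1.3] rows>= 21.913448681471763 10.569250581685015
```

Request:
send_rows --steps '[[[-0.022, -0.033, 0], [0, 0, -0.12], 0.05], [[-0.044, -0.066, 0], [0, 0, -0.24], 0.05], [[-0.066, -0.099, 0], [0, 0, -0.36], 0.05], [[-0.088, -0.132, 0], [0, 0, -0.48], 0.05], [[-0.11, -0.165, 0], [0, 0, -0.6], 0.05]]' --grip_force 40

```text
time_s: 0.77
tool_pos: [0.3697, -0.4257, 0.2227]
tool_rot: [180.0, -0.0, -31.5]
force: [1.4, -0.6, 1.0]
grip_width: 0.0614
```

Run:
```python
from h import *
mv([475,-260,222],2.5)
mv([537,271,120],9.5)
```

```text
t0.77 pos [ 369.7 -425.7  222.7] rot [ 1.7998e+02 -2.0000e-02 -3.1470e+01] F [ 1.4 -0.6  1. ] grip 61.4
 shift [ 0.0033 -0.1963  0.0006] turn [ 5.00e-04 -3.00e-04 -5.93e-01] rows>= 4.70801543248687 4.7451107249724895
t0.77 pos [ 369.7 -425.7  222.7] rot [ 1.7998e+02 -2.0000e-02 -3.1470e+01] F [ 1.4 -0.6  1. ] grip 61.4
 shift [-0.2212 -0.6816  0.1024] turn [ 5.000e-04 -2.000e-04 -7.151e-01] rows>= 17.35813597133229 5.722764038235527
```

Request:
send_rows --steps '[[[0, -0.04, 0], [0, 0, -0.12], 0.05], [[0, -0.08, 0], [0, 0, -0.24], 0.05], [[0, -0.12, 0], [0, 0, -0.36], 0.05], [[0, -0.16, 0], [0, 0, -0.48], 0.05], [[0.003, -0.2, 0], [0, 0, -0.59], 0.05]]'

```text
time_s: 1.18
tool_pos: [0.4774, -0.2571, 0.223]
tool_rot: [179.9, -0.0, 2.3]
force: [1.5, -1.4, 0.4]
grip_width: 0.0502
```

Run:
```python
from h import *
mv([520,-70,222],9.5)
mv([537,271,120],9.5)
```

```text
t1.18 pos [ 477.4 -257.1  223. ] rot [ 1.7995e+02 -1.0000e-02  2.3300e+00] F [ 1.5 -1.4  0.4] grip 50.2
 shift [ 0.0502 -0.1852  0.0008] turn [ 9.000e-04 -1.000e-04 -1.251e-01] rows>= 4.601689216491612 1.001274672684409
t1.18 pos [ 477.4 -257.1  223. ] rot [ 1.7995e+02 -1.0000e-02  2.3300e+00] F [ 1.5 -1.4  0.4] grip 50.2
 shift [ 0.081  -0.5253  0.1025] turn [ 9.000e-04 -1.000e-04 -1.251e-01] rows>= 12.98167907079843 1.001274672684409
```

Request:
send_rows --steps '[[[0.006, -0.04, 0], [0, 0, -0.025], 0.05], [[0.012, -0.08, 0], [0, 0, -0.05], 0.05], [[0.018, -0.12, 0], [0, 0, -0.075], 0.05], [[0.025, -0.16, 0], [0, 0, -0.1], 0.05], [[0.031, -0.2, 0], [0, 0, -0.125], 0.05]]'

```text
time_s: 1.6
tool_pos: [0.501, -0.0561, 0.2228]
tool_rot: [180.0, -0.0, 9.2]
force: [0.8, -0.2, -0.4]
grip_width: 0.0501
```

Request:
send_rows --steps '[[[0, -0.04, 0], [0, 0, 0], 0.05], [[0, -0.08, 0.015], [0, 0, 0], 0.05], [[0, -0.12, 0.03], [0, 0, 0], 0.05], [[0, -0.16, 0.05], [0, 0, 0], 0.05], [[0, -0.2, 0.07], [0, 0, 0], 0.05]]'

```text
time_s: 2.02
tool_pos: [0.47, 0.1339, 0.1562]
tool_rot: [179.9, -0.1, 9.2]
force: [1.4, 1.0, -0.5]
grip_width: 0.0503
```

Run:
```python
from h import *
mv([537,271,120],9.5)
```

```text
t2.02 pos [470.  133.9 156.2] rot [ 1.7994e+02 -1.2000e-01  9.1600e+00] F [ 1.4  1.  -0.5] grip 50.3
 shift [ 0.0879 -0.1247  0.0362] turn [ 0.0011 -0.0021 -0.0059] rows>= 3.760038041695486 0.05080323225263487
```

Request:
send_rows --steps '[[[0.022, -0.03, 0.009], [0, 0, 0], 0.05], [[0.044, -0.06, 0.018], [0, 0, 0], 0.05], [[0.066, -0.09, 0.027], [0, 0, 0], 0.05], [[0.088, -0.123, 0.036], [0, 0, 0], 0.05], [[0.088, -0.123, 0.036], [0, 0, 0], 0.05]]'

```text
time_s: 2.43
tool_pos: [0.5362, 0.276, 0.1168]
tool_rot: [-179.5, 0.2, 9.6]
force: [-0.7, 0.9, 0.8]
grip_width: 0.0501
```

Run:
```python
from h import *
mv([537,271,5],9.5)
c=cam("top"); crop(c,130,200,100,80,8,"track1.png")
c=cam("side"); crop(c,130,300,160,120,5,"srack1.png")
```

```text
t2.43 pos [536.2 276.  116.8] rot [-179.54    0.24    9.61] F [-0.7  0.9  0.8] grip 50.1
 shift [0.0004 0.0059 0.1118] turn [-0.008   0.0041  0.0018] rows>= 2.6846548753935853 0.07369306722217273
```

View pics/srack1.png

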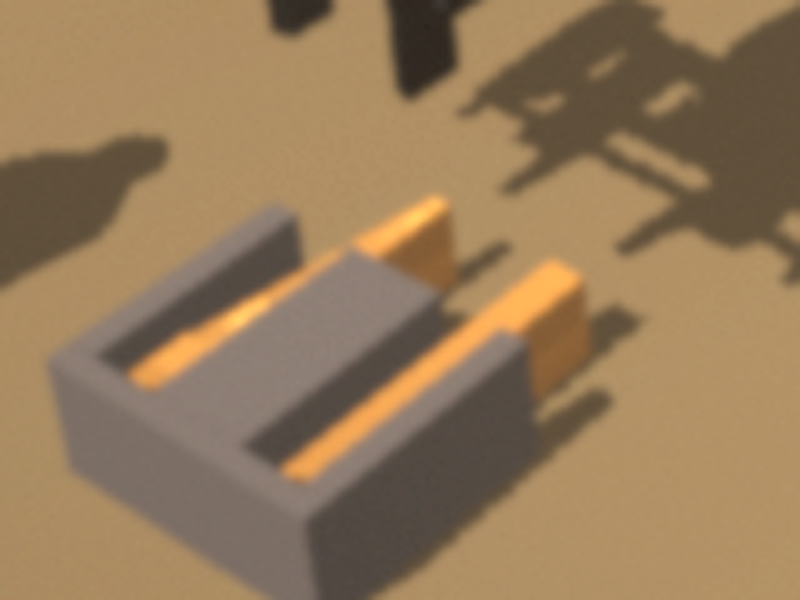

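Request:
send_rows --steps '[[[0, 0.001, 0.02], [0, 0, 0], 0.05], [[0, 0.002, 0.04], [0, 0, 0], 0.05], [[0, 0.002, 0.06], [0, 0, 0], 0.05], [[0, 0.002, 0.06], [0, 0, 0], 0.05], [[0, 0.002, 0.06], [0, 0, 0], 0.05]]'

```text
time_s: 2.95
tool_pos: [0.5377, 0.2636, 0.0603]
tool_rot: [179.9, 0.1, 9.1]
force: [0.5, 0.7, -0.2]
grip_width: 0.0496
```

Run:
```python
from h import *
mv([537,271,6],9.5)
c=cam("top"); crop(c,130,200,100,80,8,"track2.png")
c=cam("side"); crop(c,130,300,160,120,5,"srack2.png")
```

```text
t2.95 pos [537.7 263.6  60.3] rot [1.799e+02 5.000e-02 9.060e+00] F [ 0.5  0.7 -0.2] grip 49.6
 shift [ 0.0005 -0.0075  0.0543] turn [ 0.0018  0.0009 -0.0076] rows>= 1.3151665248891264 0.06313375432676921
```

View pics/srack2.png

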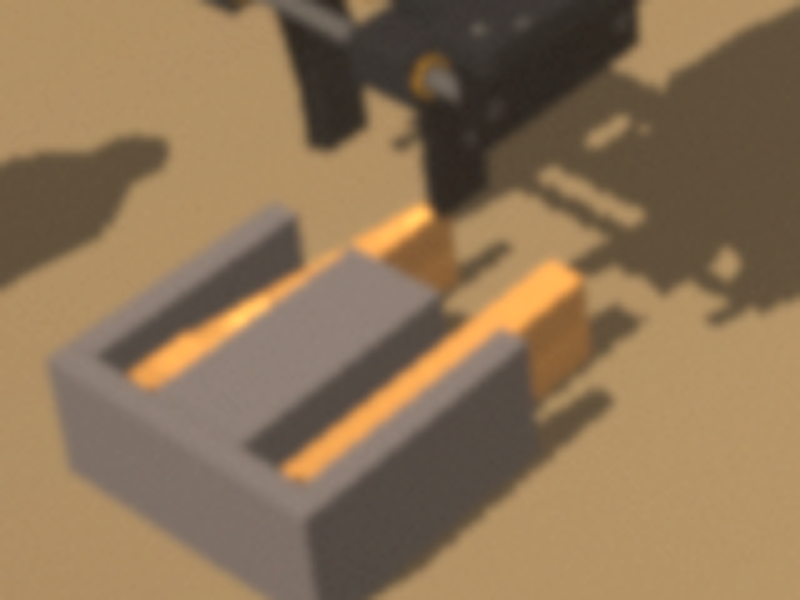

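View pics/track2.png

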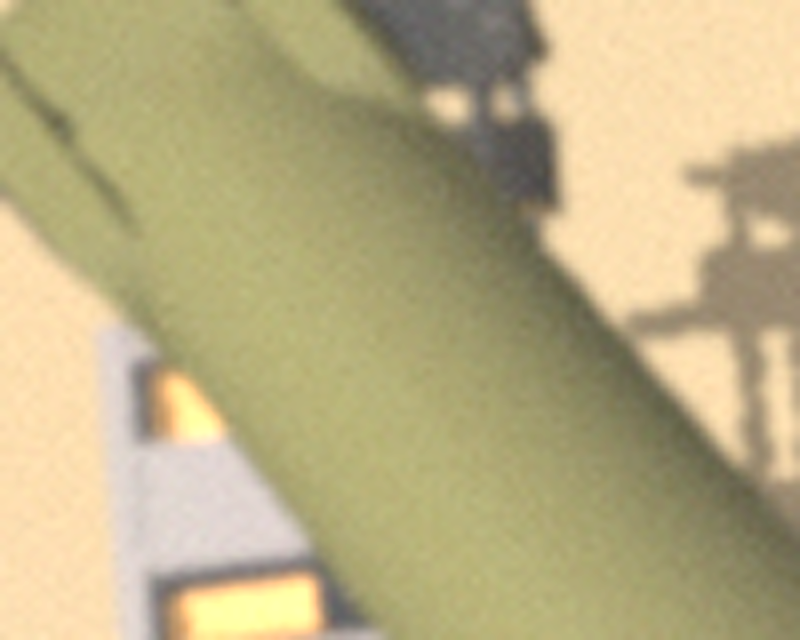

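Request:
send_rows --steps '[[[0, -0.007, 0.015], [0, 0, 0], 0.05], [[0, -0.007, 0.03], [0, 0, 0], 0.05], [[0, -0.007, 0.04], [0, 0, 0], 0.05], [[0, -0.007, 0.05], [0, 0, 0], 0.05], [[0, -0.007, 0.054], [0, 0, 0], 0.05]]'

```text
time_s: 3.47
tool_pos: [0.5355, 0.2718, 0.0038]
tool_rot: [179.9, 0.2, 9.2]
force: [-0.2, 0.1, 0.1]
grip_width: 0.0502
```

Run:
```python
from h import *
c=cam("side"); crop(c,130,300,160,120,5,"srack3.png")
mv([537,271,6],9.5)
```

```text
t3.52 pos [535.4 271.8   3.8] rot [179.95   0.2    9.18] F [-0.2 -0.2 -1.2] grip 50.1
 shift [ 0.0014  0.001  -0.0022] turn [ 0.0009  0.0035 -0.0056] rows>= 0.06842899625564638 0.053426584866126385
```

View pics/srack3.png

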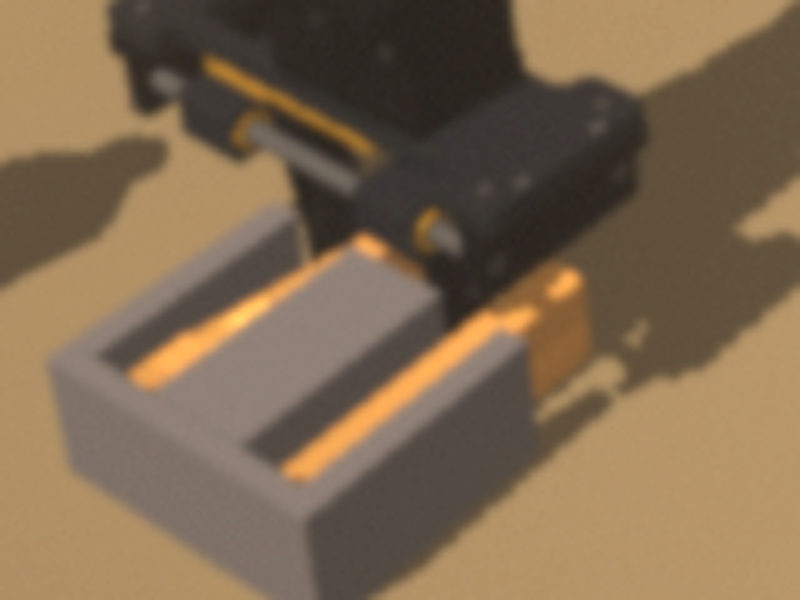

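Request:
send_rows --steps '[[[0.001, 0, -0.002], [0, 0, 0], 0.03], [[0.001, 0, -0.002], [0, 0, 0], 0.015], [[0.001, 0, -0.002], [0, 0, 0], 0.005], [[0.001, 0, -0.002], [0, 0, 0], 0], [[0.001, 0, -0.002], [0, 0, 0], 0]]' --grip_force 30

```text
time_s: 3.93
tool_pos: [0.5381, 0.2728, 0.0087]
tool_rot: [180.0, -0.0, 9.2]
force: [0.0, -0.5, 0.1]
grip_width: 0.0244
```

Request:
send_rows --steps '[[[0, 0, 0], [0, 0, 0], 0], [[0, 0, 0], [0, 0, 0], 0], [[0, 0, 0], [0, 0, 0], 0], [[0, 0.002, 0], [0, 0, 0], 0], [[0, 0.006, 0], [0, 0, 0], 0]]'

```text
time_s: 4.35
tool_pos: [0.5385, 0.2677, 0.0084]
tool_rot: [-179.9, -0.0, 9.2]
force: [-1.1, 1.1, 1.5]
grip_width: 0.0118
```

Request:
send_rows --steps '[[[0, 0.004, 0], [0, 0, 0], 0], [[0, 0.008, 0], [0, 0, 0], 0], [[0, 0.012, 0], [0, 0, 0], 0], [[0, 0.016, 0], [0, 0, 0], 0], [[0, 0.02, 0], [0, 0, 0], 0]]'

```text
time_s: 4.77
tool_pos: [0.5421, 0.2468, 0.0084]
tool_rot: [-180.0, -0.0, 9.2]
force: [-0.4, 1.3, 1.5]
grip_width: 0.0121
```

Request:
send_rows --steps '[[[0, 0.008, 0], [0, 0, 0], 0], [[0, 0.016, 0], [0, 0, 0], 0], [[0, 0.024, 0], [0, 0, 0], 0], [[0, 0.032, 0], [0, 0, 0], 0], [[0, 0.04, 0], [0, 0, 0], 0]]'

```text
time_s: 5.18
tool_pos: [0.5486, 0.2067, 0.0084]
tool_rot: [-180.0, -0.0, 9.2]
force: [-0.8, 2.9, 4.1]
grip_width: 0.0118
```

Run:
```python
from h import *
mv([555,165,8],9.5)
c=cam("side"); crop(c,130,280,160,120,5,"srack4.png")
```

```text
t5.18 pos [548.6 206.7   8.4] rot [-1.80e+02 -2.00e-02  9.15e+00] F [-0.8  2.9  4.1] grip 11.8
 shift [-0.0003  0.0422  0.0004] turn [-0.     -0.0004 -0.0061] rows>= 1.0127274775624362 0.04884100159813181
```

View pics/srack4.png

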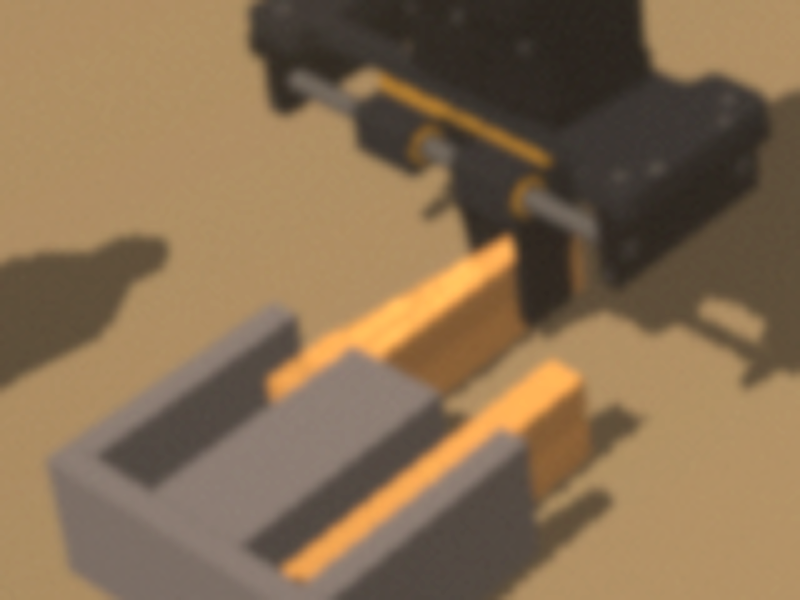

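Request:
send_rows --steps '[[[0, 0.01, 0], [0, 0, 0], 0], [[0, 0.02, 0], [0, 0, 0], 0], [[0, 0.03, 0], [0, 0, 0], 0], [[0, 0.04, 0], [0, 0, 0], 0], [[0, 0.055, 0], [0, 0, 0], 0]]'

```text
time_s: 5.65
tool_pos: [0.557, 0.1532, 0.0083]
tool_rot: [-180.0, -0.0, 9.2]
force: [0.2, 1.8, 3.7]
grip_width: 0.012
```

Run:
```python
from h import *
c=cam("side"); crop(c,130,260,160,120,5,"srack5.png")
c=cam("top"); crop(c,140,200,120,95,6,"track5.png")
mv([555,140,8],14.4)
```

```text
t5.75 pos [558.2 149.    8.4] rot [179.83  -0.     8.95] F [ 0.7 -1.9  5.3] grip 11.8
 shift [-0.0046  0.0084  0.0004] turn [ 0.003   0.0001 -0.0951] rows>= 0.22938981885304077 0.7612829773003531
```

View pics/srack5.png

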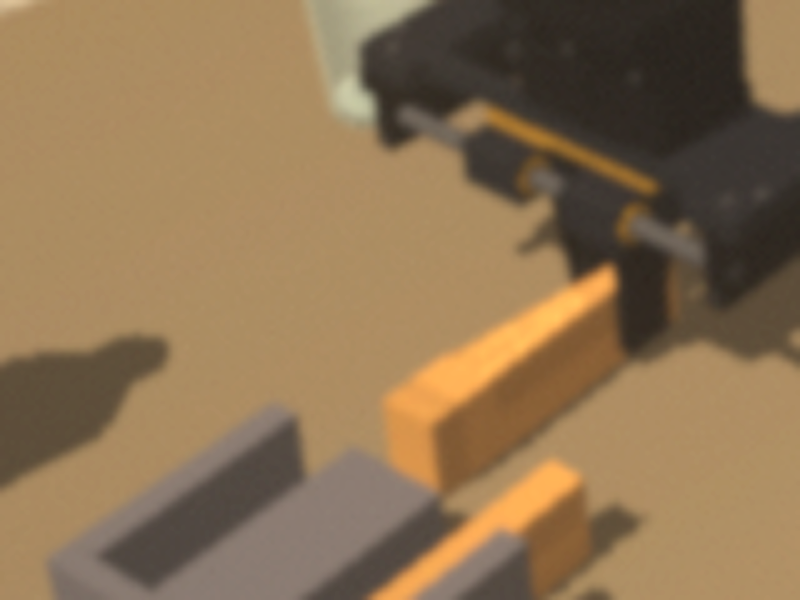

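View pics/track5.png

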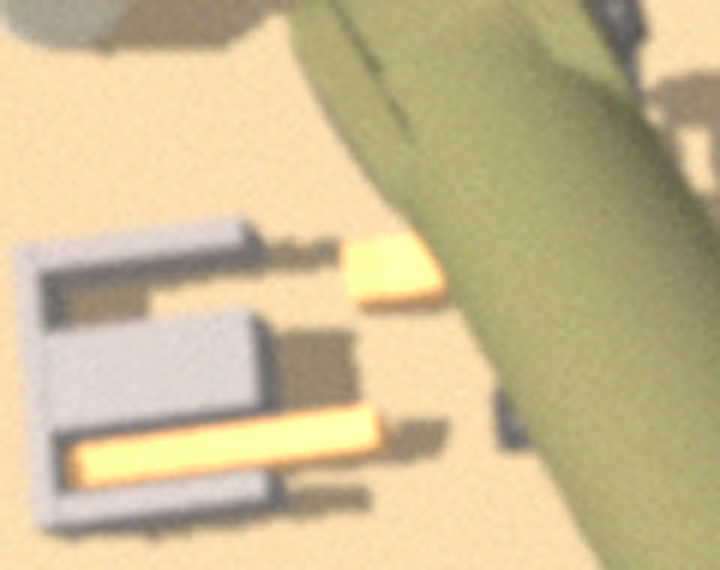

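Request:
send_rows --steps '[[[0, 0, -0.004], [0, 0, 0], 0], [[0, 0.012, -0.005], [0, 0, -0.03], 0], [[0, 0.025, -0.005], [0, 0, -0.06], 0], [[0, 0.037, -0.005], [0, 0, -0.09], 0], [[0, 0.05, -0.005], [0, 0, -0.092], 0]]'

```text
time_s: 6.17
tool_pos: [0.564, 0.1021, 0.0123]
tool_rot: [179.9, 0.1, 14.5]
force: [0.1, 0.6, -0.5]
grip_width: 0.0124
```

Request:
send_rows --steps '[[[0, 0, 0], [0, 0, 0], 0], [[0, 0, 0], [0, 0, 0], 0], [[0, 0, 0.002], [0, 0, 0], 0], [[0, 0, 0.004], [0, 0, 0], 0], [[0, 0, 0.005], [0, 0, 0], 0]]'

```text
time_s: 6.58
tool_pos: [0.5645, 0.105, 0.0083]
tool_rot: [-180.0, 0.0, 14.5]
force: [-3.1, -0.4, 9.8]
grip_width: 0.0122
```

Run:
```python
from h import *
mv([555,140,8],14.4)
c=cam("side"); crop(c,160,240,160,120,5,"srack6.png")
```

```text
t6.58 pos [564.5 105.    8.3] rot [-1.7999e+02  5.0000e-02  1.4520e+01] F [-3.1 -0.4  9.8] grip 12.2
 shift [-0.0004 -0.0363  0.0003] turn [-0.0002  0.0008  0.0022] rows>= 0.869764279680346 0.018464378123221662
```

View pics/srack6.png

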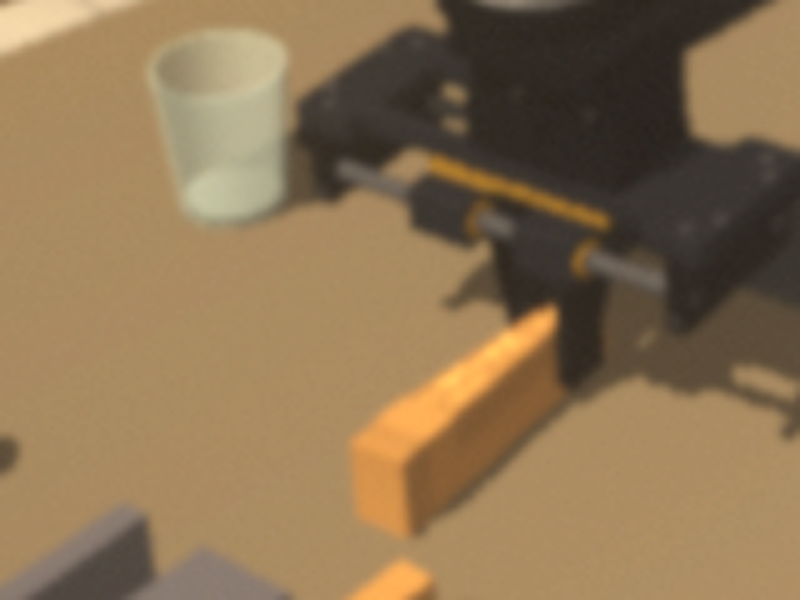

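Request:
send_rows --steps '[[[0, 0, -0.001], [0, 0, 0], 0.02], [[0, 0, -0.001], [0, 0, 0], 0.035], [[0, 0, -0.001], [0, 0, 0], 0.045], [[0, 0, -0.002], [0, 0, 0], 0.045], [[0, 0, -0.01], [0, 0, 0], 0.045]]'

```text
time_s: 7.05
tool_pos: [0.5638, 0.1037, 0.0172]
tool_rot: [-180.0, 0.1, 14.4]
force: [0.0, -0.1, 0.5]
grip_width: 0.0375
```

Request:
send_rows --steps '[[[0, 0, -0.015], [0, 0, 0], 0.05], [[0, 0, -0.03], [0, 0, 0], 0.05], [[0, 0.02, -0.05], [0, 0, 0], 0.05], [[0, 0.06, -0.07], [0, 0, 0], 0.05], [[0, 0.1, -0.07], [0, 0, 0], 0.05]]'

```text
time_s: 7.47
tool_pos: [0.5926, 0.0106, 0.0941]
tool_rot: [179.9, -0.5, 14.8]
force: [2.2, 0.2, -0.2]
grip_width: 0.05
```

Run:
```python
from h import *
mv([555,140,8],14.4)
c=cam("side"); crop(c,160,240,160,120,5,"srack7.png")
c=cam("top"); crop(c,180,200,120,90,6,"track7.png")
```

```text
t7.47 pos [592.6  10.6  94.1] rot [179.91  -0.47  14.78] F [ 2.2  0.2 -0.2] grip 50.0
 shift [-0.004  -0.1348  0.0858] turn [ 0.0015 -0.0081  0.0066] rows>= 3.8341851494219847 0.08498106936315385
```

View pics/srack7.png

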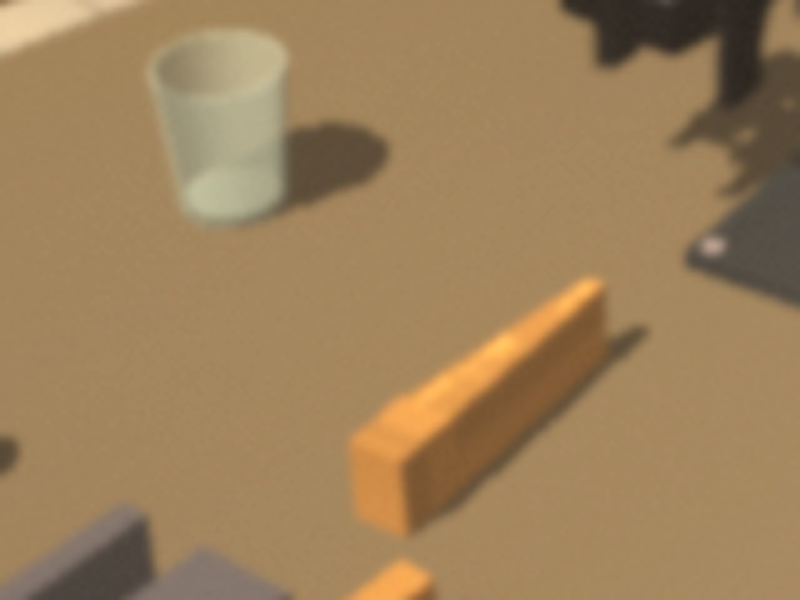

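View pics/track7.png

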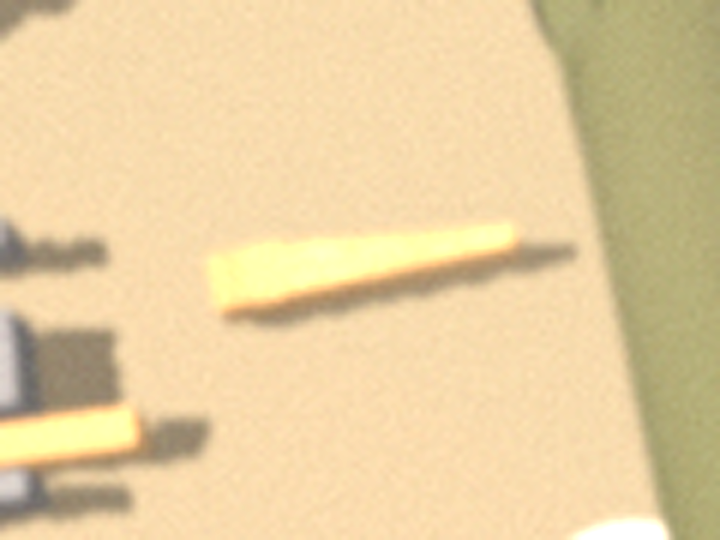

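Run:
```python
from h import *
np.set_printoptions(precision=1,suppress=True)
t=cam("top"); s=cam("side")
for n,p in dict(tipU=(517,224),tipL=(517,243),headU=(210,255),headL=(222,306),shoulder=(285,243)).items():
    print(n,onz(t,p[0]/6+180-.4,p[1]/6+200-.4,.036)*1e3)
for n,p in dict(tipU=(590,277),tipL=(606,283),headL=(410,463),headU=(352,437),sh=(398,397)).items():
    print(n,onz(s,p[0]/5+160-.4,p[1]/5+240-.4,.036)*1e3)
hsv=cv2.cvtColor(t["pixels"],cv2.COLOR_RGB2HSV); m=cv2.inRange(hsv,(8,110,150),(28,255,255)); m[:225]=0;m[258:]=0;m[:,:210]=0;m[:,270:]=0
ys,xs=np.where(m>0); q=np.array([onz(t,x,y,.036)[:2]*1e3 for x,y in zip(xs,ys)]); 
r=cv2.minAreaRect(q.astype(np.float32)); print(len(q),r,q.mean(0)); print(cv2.boxPoints(r))
```

```text
tipU [573.1  80.   36. ]
tipL [564.7  79.5  36. ]
headU [554.3 211.6  36. ]
headL [532.2 204.8  36. ]
shoulder [560.8 179.6  36. ]
tipU [571.   82.2  36. ]
tipL [563.3  80.2  36. ]
headL [526.2 205.9  36. ]
headU [553.4 212.1  36. ]
sh [561.  185.2  36. ]
403 ((556.8848876953125, 146.89096069335938), (26.998491287231445, 131.8245849609375), 13.780435562133789) [553.  155.2]
[[528.1 207.7]
 [559.5  79.7]
 [585.7  86.1]
 [554.3 214.1]]
```

Request:
send_rows --steps '[[[0, -0.035, 0], [0, 0, 0], 0.055], [[0, -0.075, 0], [0, 0, 0], 0.055], [[0, -0.115, 0], [0, 0, 0], 0.055], [[0, -0.155, 0], [0, 0, 0], 0.055], [[0, -0.19, 0.01], [0, 0, 0], 0.055]]'

```text
time_s: 8.08
tool_pos: [0.5414, 0.1974, 0.0806]
tool_rot: [-179.9, -0.2, 14.7]
force: [1.1, 0.7, -0.6]
grip_width: 0.0549
```

Request:
send_rows --steps '[[[0, 0, 0.005], [0, 0, 0], 0.055], [[0, 0, 0.01], [0, 0, 0], 0.055], [[0, 0, 0.02], [0, 0, 0], 0.055], [[0, 0, 0.03], [0, 0, 0], 0.055], [[0, 0, 0.03], [0, 0, 0], 0.055]]'

```text
time_s: 8.5
tool_pos: [0.5411, 0.1899, 0.0456]
tool_rot: [180.0, 0.2, 14.3]
force: [-0.9, -0.7, 0.1]
grip_width: 0.0549
```

Run:
```python
from h import *
mv([545,199,5],14.5)
```

```text
t8.50 pos [541.1 189.9  45.6] rot [179.96   0.24  14.31] F [-0.9 -0.7  0.1] grip 54.9
 shift [ 0.0062 -0.0079  0.0406] turn [ 0.0007  0.0042 -0.0033] rows>= 1.001967427625685 0.042802064533451735
```

Request:
send_rows --steps '[[[0.005, -0.006, 0], [0, 0, 0], 0.055], [[0.006, -0.007, 0.012], [0, 0, 0], 0.055], [[0.006, -0.007, 0.025], [0, 0, 0], 0.055], [[0.006, -0.007, 0.036], [0, 0, 0], 0.055], [[0.006, -0.007, 0.039], [0, 0, 0], 0.055]]'

```text
time_s: 8.92
tool_pos: [0.5446, 0.1994, 0.0063]
tool_rot: [180.0, 0.2, 14.4]
force: [-0.5, 0.6, 0.1]
grip_width: 0.0552
```

Run:
```python
from h import *
mv([545,199,5],14.5)
c=cam("side"); crop(c,160,240,160,120,5,"s8.png")
```

```text
t8.92 pos [544.6 199.4   6.3] rot [179.99   0.24  14.43] F [-0.5  0.6  0.1] grip 55.2
 shift [0.0003 0.0005 0.0013] turn [ 0.0002  0.0042 -0.0011] rows>= 0.033722862564532774 0.035208045036541714
```

View pics/s8.png

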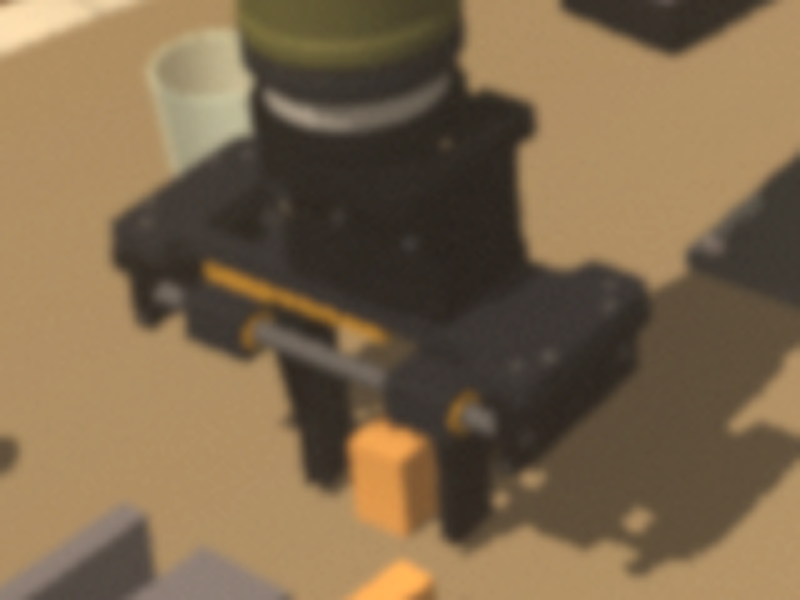

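Request:
send_rows --steps '[[[0, 0, 0.001], [0, 0, 0], 0.03], [[0, 0, 0.001], [0, 0, 0], 0.02], [[0, 0, 0.001], [0, 0, 0], 0.01], [[0, 0, 0.001], [0, 0, 0], 0.01], [[0, 0, 0.001], [0, 0, 0], 0.01]]' --grip_force 40

```text
time_s: 9.38
tool_pos: [0.5467, 0.2005, 0.0087]
tool_rot: [180.0, -0.1, 14.4]
force: [-0.1, -0.7, 0.7]
grip_width: 0.0295
```

Request:
send_rows --steps '[[[0, 0, 0], [0, 0, 0], 0.01], [[0, 0, 0], [0, 0, 0], 0.01], [[0, 0, 0], [0, 0, 0], 0.01], [[0, 0, -0.005], [0, 0, 0], 0.01], [[0, 0, -0.01], [0, 0, 0], 0.01]]'

```text
time_s: 9.8
tool_pos: [0.5459, 0.2003, 0.0181]
tool_rot: [-180.0, 0.1, 14.4]
force: [1.0, 0.0, -1.0]
grip_width: 0.0238
```

Run:
```python
from h import *
mv([545,199,5],14.4)
for y in(30,): pass
```

```text
t9.80 pos [545.9 200.3  18.1] rot [-1.800e+02  6.000e-02  1.444e+01] F [ 1.  0. -1.] grip 23.8
 shift [-0.0012  0.001   0.0131] turn [-0.0001  0.001   0.0007] rows>= 0.31588696466063004 0.009742600888436
```

Request:
send_rows --steps '[[[0, 0, -0.01], [0, 0, 0], 0.01], [[-0.005, 0.02, -0.018], [0, 0, 0], 0.01], [[-0.013, 0.05, -0.022], [0, 0, 0], 0.01], [[-0.02, 0.08, -0.022], [0, 0, 0], 0.01], [[-0.027, 0.105, -0.022], [0, 0, 0], 0.01]]'

```text
time_s: 10.22
tool_pos: [0.547, 0.0901, 0.0414]
tool_rot: [179.9, -0.1, 14.4]
force: [0.3, 0.5, -0.3]
grip_width: 0.0236
```

Request:
send_rows --steps '[[[-0.005, 0.02, 0], [0, 0, 0], 0.01], [[-0.01, 0.04, 0], [0, 0, 0], 0.01], [[-0.01, 0.04, 0], [0, 0, 0], 0.01], [[-0.01, 0.04, 0], [0, 0, 0], 0.01], [[-0.01, 0.04, 0], [0, 0, 0], 0.01]]'

```text
time_s: 10.63
tool_pos: [0.5469, 0.0515, 0.0408]
tool_rot: [-180.0, -0.1, 14.5]
force: [0.7, 0.1, -0.5]
grip_width: 0.0235
```

Run:
```python
from h import *
p=C2W(51,190); mv([*p,40],14.4); print(W2C(env.get_obs()["tool_pos"]*1e3))
c=cam("side"); crop(c,230,200,200,150,4,"s9.png")
c=cam("top"); crop(c,225,190,180,120,4,"t9.png")
```

```text
t10.63 pos [546.9  51.5  40.8] rot [-1.7998e+02 -5.0000e-02  1.4460e+01] F [ 0.7  0.1 -0.5] grip 23.5
 shift [-0.0007  0.002   0.0008] turn [-0.0003 -0.0009  0.001 ] rows>= 0.054917668592066975 0.01099607288735239
[ 51.73534408 192.01266782]
```

View pics/s9.png

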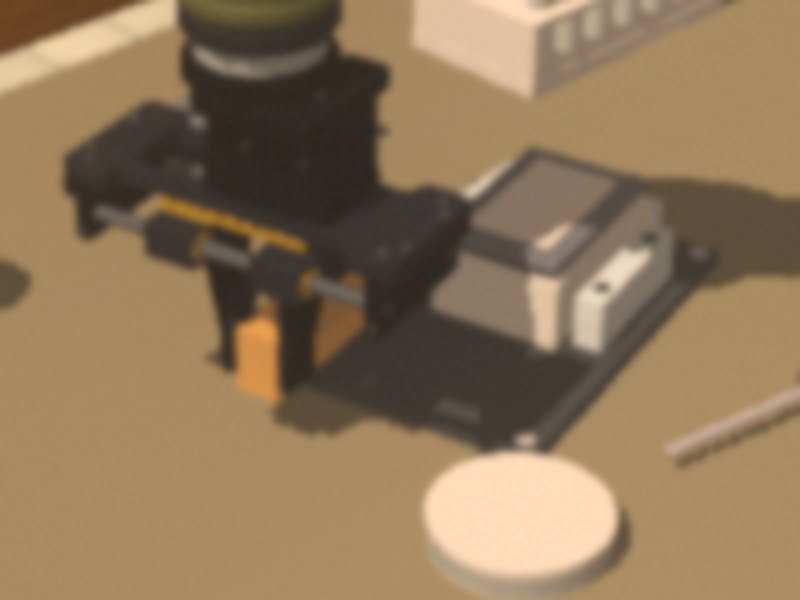

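View pics/t9.png

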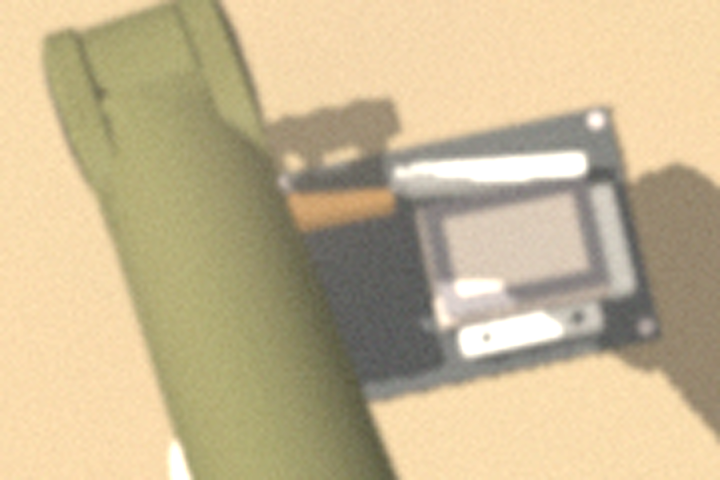

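Run:
```python
from h import *
np.set_printoptions(precision=1,suppress=True)
t=cam("top"); crop(t,305,215,80,60,10,"t9b.png")
for p,z in(((395,187),.068),((395,214),.068),((305,192),.068),((305,228),.068),((397,188),.044),((588,178),.044)):
    w=onz(t,p[0]/4+225-.4,p[1]/4+190-.4,z)*1e3; print(p,w,W2C(w))
```

```text
(395, 187) [573.8 -69.1  68. ] [47.9 68.5]
(395, 214) [556.4 -69.7  68. ] [30.8 72.2]
(305, 192) [568.4 -12.2  68. ] [ 56.7 125. ]
(305, 228) [545.2 -13.2  68. ] [ 34.  129.7]
(397, 188) [578.2 -70.5  44. ] [51.7 66. ]
(588, 178) [ 589.5 -193.5   44. ] [ 32.1 -55.9]
```

View pics/t9b.png

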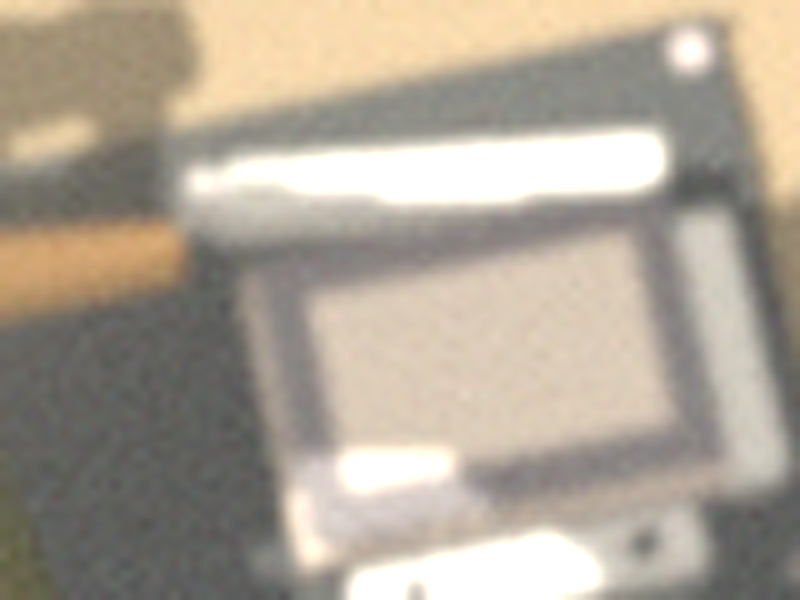

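Run:
```python
from h import *
np.set_printoptions(precision=1,suppress=True)
t=cam("top")
for p,z in(((244,262),.048),((300,568),.048),((270,265),.060),((185,205),.044),((215,240),.026)):
    w=onz(t,p[0]/10+305-.4,p[1]/10+215-.4,z)*1e3; print(p,w,W2C(w))
p=C2W(51.5,170); mv([*p,19],14.4)
```

```text
(244, 262) [566.8 -84.1  48. ] [37.4 55.6]
(300, 568) [ 488.1 -101.1   48. ] [-43.1  58.8]
(270, 265) [563.9 -90.6  60. ] [32.9 50.1]
(185, 205) [582.  -68.4  44. ] [56. 67.]
(215, 240) [576.8 -76.7  26. ] [48.8 60.4]
t10.83 pos [546.6  52.2  40.4] rot [-180.    -0.    14.6] F [ 0.6 -0.  -1.5] grip 23.5
 shift [-0.  0.  0.] turn [-0. -0.  0.] rows>= 0.7480486407231856 0.02326543485417911
```

Request:
send_rows --steps '[[[0, 0, 0.006], [0, 0, 0], 0.01], [[0, 0, 0.013], [0, 0, 0], 0.01], [[0, 0, 0.019], [0, 0, 0], 0.01], [[0, 0, 0.021], [0, 0, 0], 0.01], [[0, 0, 0.021], [0, 0, 0], 0.01]]'

```text
time_s: 11.25
tool_pos: [0.5457, 0.0508, 0.018]
tool_rot: [-180.0, 0.1, 14.5]
force: [-0.1, 0.2, -0.1]
grip_width: 0.0235
```

Request:
send_rows --steps '[[[-0.0005, 0.006, 0], [0, 0, 0], 0.01], [[-0.001, 0.013, 0], [0, 0, 0], 0.01], [[-0.0015, 0.02, 0], [0, 0, 0], 0.01], [[-0.002, 0.026, 0], [0, 0, 0], 0.01], [[-0.0025, 0.032, 0], [0, 0, 0], 0.01]]'

```text
time_s: 11.67
tool_pos: [0.5525, 0.0178, 0.0193]
tool_rot: [180.0, -0.0, 14.4]
force: [-0.1, 0.8, -1.1]
grip_width: 0.0239
```

Run:
```python
from h import *
p=C2W(48,145); mv([*p,17],14.4); print(W2C(env.get_obs()["tool_pos"]*1e3))
t=cam("top"); crop(t,295,205,100,75,8,"t10.png")
c=cam("side"); crop(c,250,200,160,120,5,"s10.png")
```

```text
t11.67 pos [552.5  17.8  19.3] rot [ 1.7997e+02 -1.0000e-02  1.4380e+01] F [-0.1  0.8 -1.1] grip 23.9
 shift [-0.0008  0.0129  0.0023] turn [ 0.0005 -0.0002 -0.0004] rows>= 0.3157012014785602 0.005379389926654193
[ 48.82794124 157.93016014]
```

View pics/t10.png

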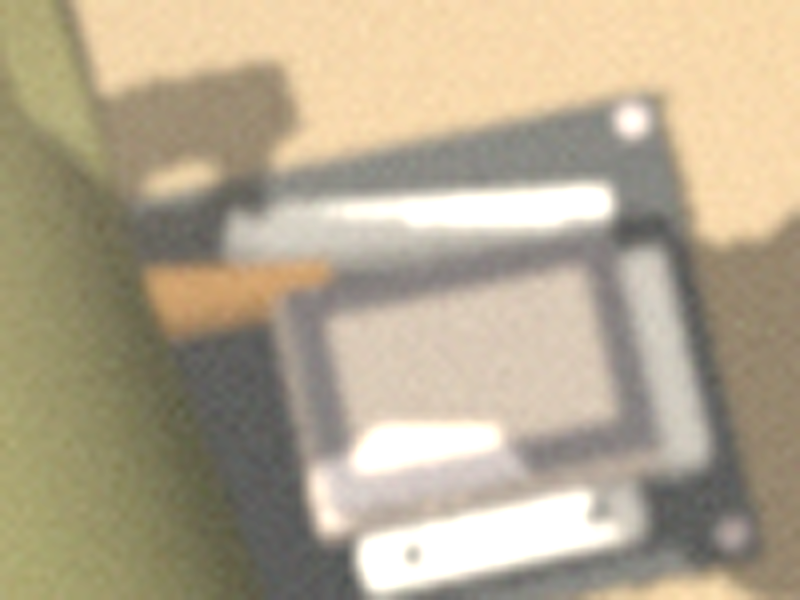

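View pics/s10.png

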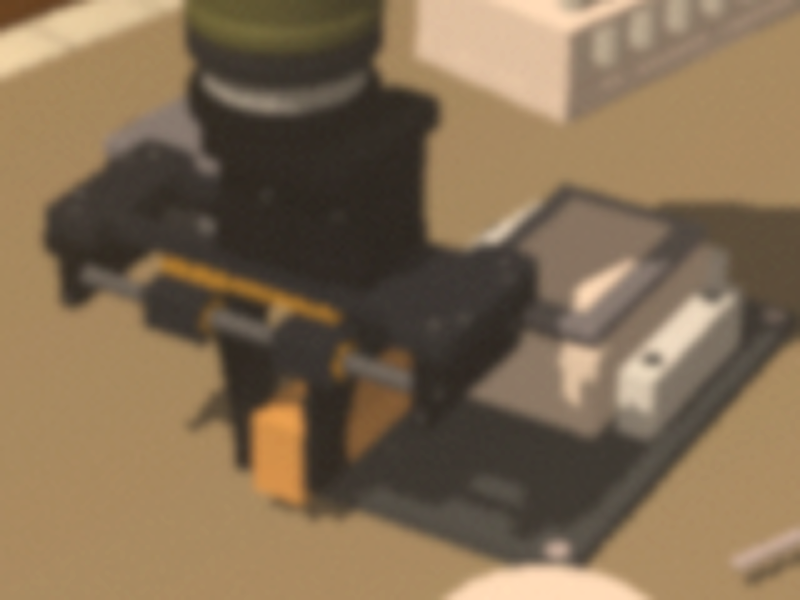

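Request:
send_rows --steps '[[[-0.0003, 0.003, 0.001], [0, 0, 0], 0.01], [[-0.0006, 0.006, 0.002], [0, 0, 0], 0.01], [[-0.001, 0.009, 0.002], [0, 0, 0], 0.01], [[-0.001, 0.012, 0.002], [0, 0, 0], 0.01], [[-0.0015, 0.015, 0.002], [0, 0, 0], 0.01]]'

```text
time_s: 12.18
tool_pos: [0.5548, 0.0043, 0.0172]
tool_rot: [-180.0, -0.0, 14.5]
force: [0.8, 0.2, -1.5]
grip_width: 0.024
```

Run:
```python
from h import *
p=C2W(48,145); mv([*p,17],14.4); print(W2C(env.get_obs()["tool_pos"]*1e3))
```

```text
t12.18 pos [554.8   4.3  17.2] rot [-1.800e+02 -4.000e-02  1.447e+01] F [ 0.8  0.2 -1.5] grip 24.0
 shift [ 0.0003 -0.0007  0.0002] turn [-0.0001 -0.0006  0.0013] rows>= 0.018854921136727282 0.011388764674783235
[ 47.71778415 144.3087917 ]
```

Request:
send_rows --steps '[[[-0.0004, 0.003, 0], [0, 0, 0], 0.01], [[-0.0008, 0.006, 0], [0, 0, 0], 0.01], [[-0.0012, 0.009, 0], [0, 0, 0], 0.01], [[-0.0016, 0.011, 0], [0, 0, 0], 0.01], [[-0.0017, 0.012, 0], [0, 0, 0], 0.01]]'

```text
time_s: 12.6
tool_pos: [0.556, -0.0082, 0.0172]
tool_rot: [180.0, -0.0, 14.4]
force: [0.9, 0.9, -1.3]
grip_width: 0.0237
```

Request:
send_rows --steps '[[[-0.0004, 0.003, 0], [0, 0, 0], 0.01], [[-0.0008, 0.006, 0], [0, 0, 0], 0.01], [[-0.0012, 0.009, 0], [0, 0, 0], 0.01], [[-0.0016, 0.011, 0], [0, 0, 0], 0.01], [[-0.0017, 0.012, 0], [0, 0, 0], 0.01]]'

```text
time_s: 13.02
tool_pos: [0.5572, -0.0205, 0.0171]
tool_rot: [180.0, 0.0, 14.4]
force: [1.6, 0.2, -0.9]
grip_width: 0.0241
```

Request:
send_rows --steps '[[[-0.0002, 0.0015, 0], [0, 0, 0], 0.01], [[-0.0004, 0.003, 0], [0, 0, 0], 0.01], [[-0.0006, 0.0045, 0], [0, 0, 0], 0.01], [[-0.0009, 0.006, 0], [0, 0, 0], 0.01], [[-0.0011, 0.008, 0], [0, 0, 0], 0.01]]'

```text
time_s: 13.43
tool_pos: [0.5581, -0.0279, 0.0172]
tool_rot: [-180.0, -0.0, 14.5]
force: [0.9, 0.3, -1.0]
grip_width: 0.0239
```

Run:
```python
from h import *
p=C2W(48,145); mv([*p,17],14.4); print(W2C(env.get_obs()["tool_pos"]*1e3))
t=cam("top"); crop(t,295,205,100,75,8,"t11.png")
```

```text
t13.43 pos [558.1 -27.9  17.2] rot [-180.     -0.     14.45] F [ 0.9  0.3 -1. ] grip 23.9
 shift [ 0.0051 -0.0327  0.0002] turn [-0.     -0.      0.0009] rows>= 0.7935694337511101 0.00729651801945665
[ 42.90109009 112.30381064]
```

View pics/t11.png

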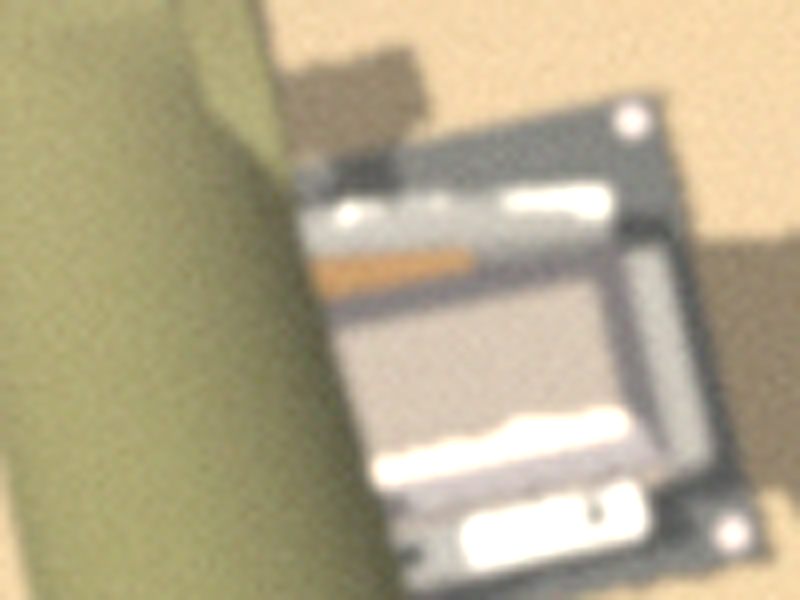

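Request:
send_rows --steps '[[[0, 0.002, 0], [0, 0, 0], 0.01], [[0, 0.004, 0], [0, 0, 0], 0.01], [[0, 0.006, 0], [0, 0, 0], 0.01], [[0, 0.008, 0], [0, 0, 0], 0.01], [[0, 0.009, 0], [0, 0, 0], 0.01]]'

```text
time_s: 13.9
tool_pos: [0.5604, -0.0371, 0.0171]
tool_rot: [180.0, 0.0, 14.4]
force: [1.4, 1.1, 0.4]
grip_width: 0.0234
```

Request:
send_rows --steps '[[[0, 0, 0.0005], [0, 0, 0], 0.01], [[0, 0, 0.0005], [0, 0, 0], 0.035], [[0, 0, 0.0005], [0, 0, 0], 0.045], [[0, 0, 0.0005], [0, 0, 0], 0.045], [[0, 0, 0.0005], [0, 0, 0], 0.045]]'

```text
time_s: 14.32
tool_pos: [0.5602, -0.0366, 0.0166]
tool_rot: [180.0, 0.0, 14.4]
force: [-0.5, -0.1, -0.1]
grip_width: 0.0413
```

Request:
send_rows --steps '[[[0, 0, -0.01], [0, 0, 0], 0.045], [[0, 0, -0.025], [0, 0, 0], 0.045], [[0, -0.005, -0.045], [0, 0, 0], 0.045], [[0, -0.025, -0.045], [0, 0, 0], 0.03], [[0, -0.045, -0.045], [0, 0, 0], 0.01]]'

```text
time_s: 14.73
tool_pos: [0.5505, 0.0064, 0.0638]
tool_rot: [179.9, -0.2, 14.3]
force: [-0.5, 0.6, -0.1]
grip_width: 0.0381
```

Run:
```python
from h import *
mv([545,0,17],14.4); print(W2C(env.get_obs()["tool_pos"]*1e3))
t=cam("top"); crop(t,285,195,120,90,6,"t12.png")
c=cam("side"); crop(c,250,200,160,120,5,"s12.png")
```

```text
t14.73 pos [550.5   6.4  63.8] rot [ 1.7991e+02 -1.7000e-01  1.4280e+01] F [-0.5  0.6 -0.1] grip 38.1
 shift [-0.0071  0.0048  0.0468] turn [ 0.0016 -0.003  -0.0021] rows>= 1.1411505624411926 0.03217388083376595
[ 44.09219125 147.41160468]
```

View pics/t12.png

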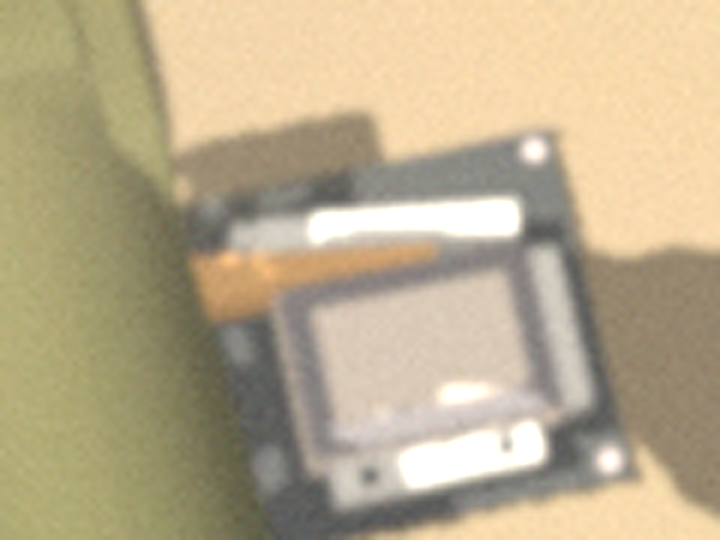

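View pics/s12.png

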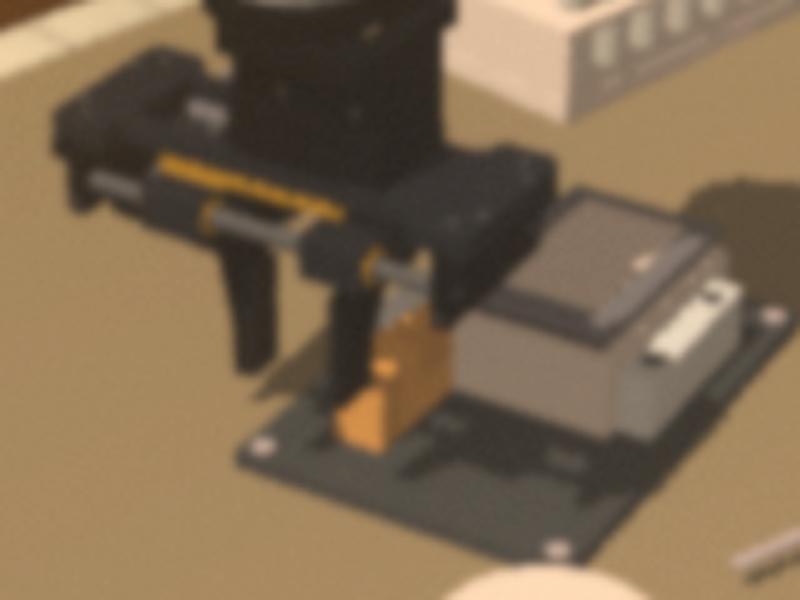

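Request:
send_rows --steps '[[[-0.001, 0, 0], [0, 0, 0], 0], [[-0.001, 0, 0.012], [0, 0, 0], 0], [[-0.001, 0, 0.025], [0, 0, 0], 0], [[-0.001, 0, 0.037], [0, 0, 0], 0], [[-0.001, 0, 0.046], [0, 0, 0], 0]]'

```text
time_s: 15.25
tool_pos: [0.5469, 0.0058, 0.0131]
tool_rot: [-179.9, 0.2, 14.4]
force: [1.1, 0.0, -0.1]
grip_width: 0.0027
```

Request:
send_rows --steps '[[[0, 0, 0], [0, 0, 0], 0], [[0, 0.002, 0], [0, 0, 0], 0], [[0, 0.005, 0], [0, 0, 0], 0], [[0, 0.009, 0], [0, 0, 0], 0], [[0, 0.013, 0], [0, 0, 0], 0]]'

```text
time_s: 15.67
tool_pos: [0.5521, -0.0064, 0.0163]
tool_rot: [180.0, -0.1, 14.4]
force: [-0.1, -0.7, 1.0]
grip_width: 0.0002
```

Run:
```python
from h import *
mv([545,0,18],14.4); print(W2C(env.get_obs()["tool_pos"]*1e3))
```

```text
t15.67 pos [552.1  -6.4  16.3] rot [ 1.7996e+02 -6.0000e-02  1.4430e+01] F [-0.1 -0.7  1. ] grip 0.2
 shift [-0.0053 -0.0079 -0.0018] turn [ 0.0007 -0.0011  0.0006] rows>= 0.23275026506950583 0.011034173022758881
[ 42.42859284 134.61406566]
```

Request:
send_rows --steps '[[[0, 0.002, -0.001], [0, 0, 0], 0], [[0, 0.004, -0.001], [0, 0, 0], 0], [[0, 0.006, -0.001], [0, 0, 0], 0], [[-0.0002, 0.008, -0.001], [0, 0, 0], 0], [[-0.0003, 0.009, -0.001], [0, 0, 0], 0]]'

```text
time_s: 16.08
tool_pos: [0.5534, -0.015, 0.0167]
tool_rot: [180.0, -0.0, 14.4]
force: [0.0, 0.0, -0.3]
grip_width: 0.0005
```

Request:
send_rows --steps '[[[-0.0001, 0.001, 0], [0, 0, 0], 0], [[-0.0003, 0.002, 0], [0, 0, 0], 0], [[-0.0004, 0.003, 0], [0, 0, 0], 0], [[-0.0006, 0.004, 0], [0, 0, 0], 0], [[-0.0007, 0.005, 0], [0, 0, 0], 0]]'

```text
time_s: 16.5
tool_pos: [0.5539, -0.0195, 0.0167]
tool_rot: [-180.0, 0.0, 14.5]
force: [0.0, 0.5, -0.1]
grip_width: 0.0004
```

Request:
send_rows --steps '[[[-0.0001, 0.001, 0], [0, 0, 0], 0], [[-0.0003, 0.002, 0], [0, 0, 0], 0], [[-0.0004, 0.003, 0], [0, 0, 0], 0], [[-0.0006, 0.004, 0], [0, 0, 0], 0], [[-0.0007, 0.005, 0], [0, 0, 0], 0]]'

```text
time_s: 16.92
tool_pos: [0.5546, -0.0246, 0.0167]
tool_rot: [-180.0, -0.0, 14.4]
force: [0.5, 0.2, -0.3]
grip_width: 0.0003
```

Request:
send_rows --steps '[[[-0.0001, 0.001, 0], [0, 0, 0], 0], [[-0.0003, 0.002, 0], [0, 0, 0], 0], [[-0.0004, 0.003, 0], [0, 0, 0], 0], [[-0.0006, 0.004, 0], [0, 0, 0], 0], [[-0.0007, 0.005, 0], [0, 0, 0], 0]]'

```text
time_s: 17.33
tool_pos: [0.5551, -0.0296, 0.0167]
tool_rot: [-180.0, -0.0, 14.4]
force: [-0.4, 0.9, -0.2]
grip_width: 0.0003
```

Run:
```python
from h import *
t=cam("top"); crop(t,285,195,120,90,6,"t13.png")
c=cam("side"); crop(c,250,200,160,120,5,"s13.png")
```

```text
(no output)
```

View pics/t13.png

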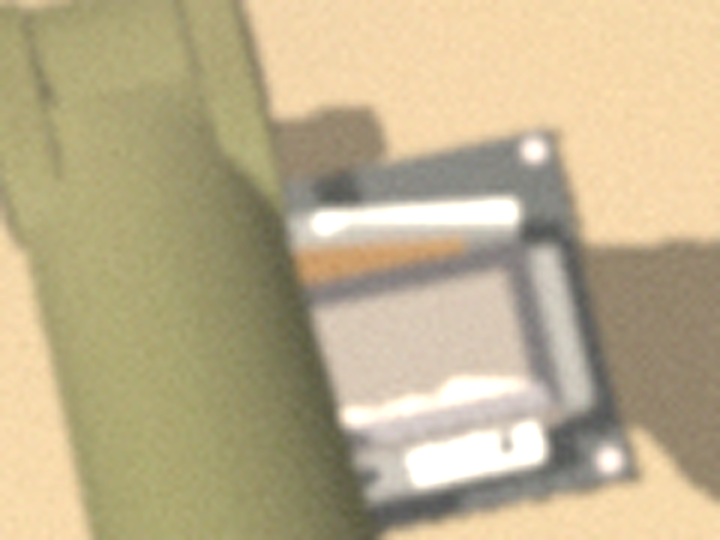

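View pics/s13.png

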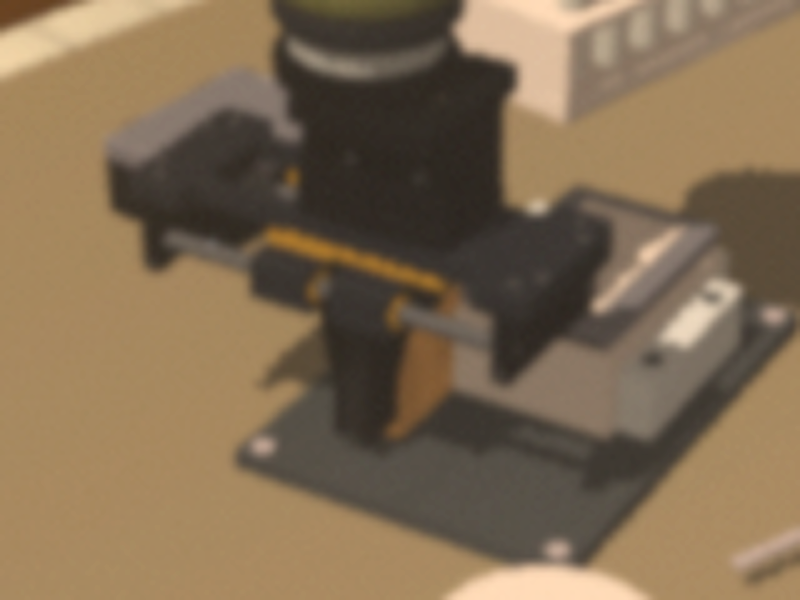

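Request:
send_rows --steps '[[[-0.0001, 0.001, 0], [0, 0, 0], 0], [[-0.0003, 0.002, 0], [0, 0, 0], 0], [[-0.0003, 0.002, 0], [0, 0, 0], 0], [[-0.0004, 0.003, 0], [0, 0, 0], 0], [[-0.0004, 0.003, 0], [0, 0, 0], 0]]'

```text
time_s: 17.85
tool_pos: [0.5553, -0.0318, 0.0167]
tool_rot: [-179.9, -0.0, 14.5]
force: [-0.3, 3.8, 1.4]
grip_width: 0.0004
```

Request:
send_rows --steps '[[[-0.0001, 0.001, 0], [0, 0, 0], 0], [[-0.0003, 0.002, 0], [0, 0, 0], 0], [[-0.0003, 0.002, 0], [0, 0, 0], 0], [[-0.0004, 0.003, 0], [0, 0, 0], 0], [[-0.0004, 0.003, 0], [0, 0, 0], 0]]'

```text
time_s: 18.27
tool_pos: [0.5553, -0.0318, 0.0167]
tool_rot: [-179.7, -0.0, 14.6]
force: [-2.0, 9.5, 2.3]
grip_width: -0.0
```

Request:
send_rows --steps '[[[-0.0001, 0.001, 0], [0, 0, 0], 0], [[-0.0003, 0.002, 0], [0, 0, 0], 0], [[-0.0004, 0.003, 0], [0, 0, 0], 0], [[-0.0006, 0.004, 0], [0, 0, 0], 0], [[-0.0007, 0.005, 0], [0, 0, 0], 0]]'

```text
time_s: 18.68
tool_pos: [0.5553, -0.0319, 0.0168]
tool_rot: [-179.4, -0.0, 14.7]
force: [-4.5, 19.3, 4.3]
grip_width: 0.0005
```

Request:
send_rows --steps '[[[-0.0001, 0.001, 0], [0, 0, 0], 0], [[-0.0003, 0.002, 0], [0, 0, 0], 0], [[-0.0004, 0.003, 0], [0, 0, 0], 0], [[-0.0006, 0.004, 0], [0, 0, 0], 0], [[-0.0007, 0.005, 0], [0, 0, 0], 0]]'

```text
time_s: 19.1
tool_pos: [0.5552, -0.0319, 0.0168]
tool_rot: [-179.1, -0.1, 14.9]
force: [-5.6, 26.4, 6.2]
grip_width: 0.0
```

Run:
```python
from h import *
mv([545,0,18],14.4); print(W2C(env.get_obs()["tool_pos"]*1e3), env.get_obs()["wrist_torque"])
t=cam("top"); crop(t,285,195,120,90,6,"t14.png")
c=cam("side"); crop(c,250,200,160,120,5,"s14.png")
```

```text
t19.10 pos [555.2 -31.9  16.8] rot [-1.791e+02 -7.000e-02  1.488e+01] F [-5.6 26.4  6.2] grip 0.0
 shift [-0.0017 -0.0335 -0.0007] turn [-0.0157 -0.0011  0.0084] rows>= 0.8047696236646169 0.14231805209326143
[ 39.09592261 109.06843299] [5.63178513 1.09674117 0.02812467]
```

View pics/t14.png

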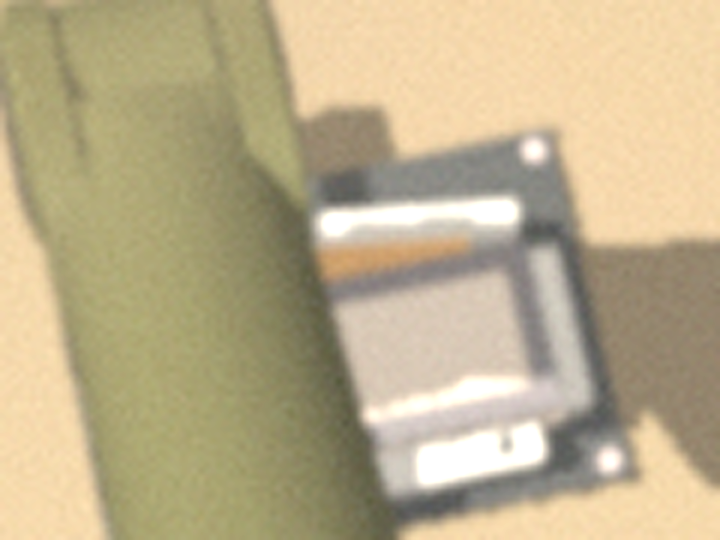

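Request:
send_rows --steps '[[[-0.0001, 0.001, 0], [0, 0, 0], 0], [[-0.0003, 0.002, 0], [0, 0, 0], 0], [[-0.0004, 0.003, 0], [0, 0, 0], 0], [[-0.0006, 0.004, 0], [0, 0, 0], 0], [[-0.0006, 0.004, 0], [0, 0, 0], 0]]'

```text
time_s: 19.62
tool_pos: [0.5552, -0.0319, 0.0169]
tool_rot: [-178.9, -0.1, 15.0]
force: [-6.2, 30.9, 7.3]
grip_width: 0.0003
```

Request:
send_rows --steps '[[[0, -0.005, 0], [0, 0, 0], 0], [[0.001, -0.012, 0], [0, 0, 0], 0], [[0.002, -0.019, 0], [0, 0, 0], 0], [[0.002, -0.026, 0], [0, 0, 0], 0], [[0.002, -0.04, 0], [0, 0, 0], 0]]'

```text
time_s: 20.03
tool_pos: [0.5495, -0.0133, 0.0165]
tool_rot: [179.9, 0.0, 14.2]
force: [0.1, -0.2, 0.4]
grip_width: 0.0006
```

Request:
send_rows --steps '[[[0, 0, -0.01], [0, 0, 0], 0], [[0, -0.01, -0.03], [0, 0, 0], 0], [[0, -0.03, -0.05], [0, 0, 0], 0], [[0, -0.06, -0.07], [0, 0, 0], 0], [[0, -0.09, -0.08], [0, 0, 0], 0]]'

```text
time_s: 20.45
tool_pos: [0.5283, 0.0764, 0.0997]
tool_rot: [179.9, -0.2, 14.3]
force: [1.3, 1.3, -0.1]
grip_width: 0.0007
```

Run:
```python
from h import *
mv([545,0,18],14.4); print(W2C(env.get_obs()["tool_pos"]*1e3), env.get_obs()["wrist_torque"])
t=cam("top"); crop(t,285,195,120,90,6,"t15.png")
c=cam("side"); crop(c,280,210,150,110,5,"s15.png")
```

```text
t20.45 pos [528.3  76.4  99.7] rot [179.88  -0.2   14.26] F [ 1.3  1.3 -0.1] grip 0.7
 shift [-0.0029  0.078   0.0819] turn [ 0.002  -0.0035 -0.0024] rows>= 2.7123560528517134 0.03773756171745141
[ 39.9188422 220.6796788] [ 0.08273184 -0.18024202 -0.05967454]
```

View pics/t15.png

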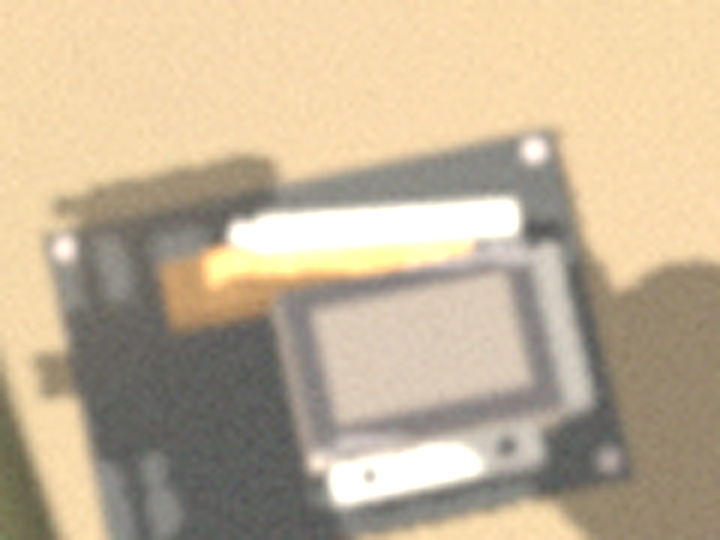

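View pics/s15.png

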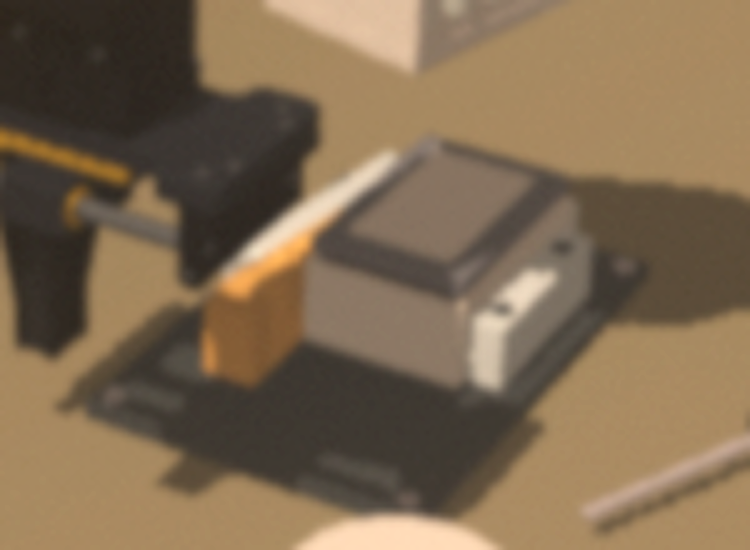

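Run:
```python
from h import *
t=cam("top")
w=onz(t,426/6+285-.4,348/6+195-.4,.061)*1e3; print(w,W2C(w)); mv([w[0],w[1],85],14.4)
for p in ((312,310),(515,275),(537,395),(335,425)): print(W2C(onz(t,p[0]/6+285-.4,p[1]/6+195-.4,.061)*1e3))
w=onz(t,470/6+285-.4,245/6+195-.4,.044)*1e3; print("tip",W2C(w))
```

```text
[ 536.38454051 -152.3993145    61.        ] [-9.12864535 -2.92087745]
t20.60 pos [527.3  79.   98.8] rot [179.91  -0.18  14.7 ] F [-0.1 -0.7  0.2] grip 0.3
 shift [-0.05    0.2261  0.014 ] turn [ 0.0016 -0.0031  0.0052] rows>= 5.562870147552205 0.05004495733741334
[16.98958492 40.62890958]
[ 13.56869004 -46.90163435]
[-38.60600987 -44.15655254]
[-33.12015182  41.88928699]
tip [ 33.42504874 -33.26719526]
```

Request:
send_rows --steps '[[[-0.008, 0.038, 0], [0, 0, 0], 0], [[-0.017, 0.076, 0], [0, 0, 0], 0], [[-0.025, 0.114, 0], [0, 0, 0], 0], [[-0.034, 0.152, 0], [0, 0, 0], 0], [[-0.042, 0.19, 0], [0, 0, 0], 0]]'

```text
time_s: 21.02
tool_pos: [0.5326, -0.1219, 0.0966]
tool_rot: [179.9, 0.1, 14.3]
force: [0.6, -0.0, 0.6]
grip_width: 0.0004
```

Request:
send_rows --steps '[[[-0.004, 0.018, 0], [0, 0, 0], 0], [[-0.008, 0.036, 0.005], [0, 0, 0], 0], [[-0.008, 0.036, 0.01], [0, 0, 0], 0], [[-0.008, 0.036, 0.015], [0, 0, 0], 0], [[-0.008, 0.036, 0.02], [0, 0, 0], 0]]'

```text
time_s: 21.43
tool_pos: [0.5343, -0.1542, 0.076]
tool_rot: [-180.0, 0.0, 14.4]
force: [0.3, 0.0, 0.6]
grip_width: 0.0008
```

Run:
```python
from h import *
mv([536.4,-152,63],14.4); print(W2C(env.get_obs()["tool_pos"]*1e3))
```

```text
t21.43 pos [ 534.3 -154.2   76. ] rot [-1.7995e+02  4.0000e-02  1.4430e+01] F [0.3 0.  0.6] grip 0.8
 shift [ 0.0026 -0.0016  0.013 ] turn [-0.0008  0.0006  0.0006] rows>= 0.3198293682375908 0.009414037261012956
[-11.56010149  -4.12537236]
```

Request:
send_rows --steps '[[[0.003, -0.002, 0.003], [0, 0, 0], 0], [[0.003, -0.002, 0.006], [0, 0, 0], 0], [[0.003, -0.002, 0.009], [0, 0, 0], 0], [[0.003, -0.002, 0.012], [0, 0, 0], 0], [[0.003, -0.002, 0.014], [0, 0, 0], 0]]'

```text
time_s: 21.85
tool_pos: [0.5372, -0.1515, 0.0624]
tool_rot: [180.0, 0.0, 14.5]
force: [0.1, 0.3, 0.1]
grip_width: 0.0008
```

Request:
send_rows --steps '[[[0, 0, 0.001], [0, 0, 0], 0], [[0, 0, 0.002], [0, 0, 0], 0], [[0, 0, 0.003], [0, 0, 0], 0], [[0, 0, 0.004], [0, 0, 0], 0], [[0, 0, 0.005], [0, 0, 0], 0]]'

```text
time_s: 22.27
tool_pos: [0.5372, -0.1519, 0.0579]
tool_rot: [180.0, 0.0, 14.4]
force: [-2.6, 0.8, 3.3]
grip_width: 0.0004
```

Request:
send_rows --steps '[[[0, 0, 0.001], [0, 0, 0], 0], [[0, 0, 0.001], [0, 0, 0], 0], [[0, 0, 0.002], [0, 0, 0], 0], [[0, 0, 0.002], [0, 0, 0], 0], [[0, 0, 0.003], [0, 0, 0], 0]]'

```text
time_s: 22.68
tool_pos: [0.5373, -0.1519, 0.0563]
tool_rot: [180.0, 0.1, 14.4]
force: [-7.6, 1.4, 22.4]
grip_width: 0.0004
```

Request:
send_rows --steps '[[[0, 0, 0.0005], [0, 0, 0], 0], [[0, 0, 0.0005], [0, 0, 0], 0], [[0, 0, -0.003], [0, 0, 0], 0], [[0, 0, -0.015], [0, 0, 0], 0], [[0, 0, -0.035], [0, 0, 0], 0]]'

```text
time_s: 23.1
tool_pos: [0.5358, -0.1519, 0.0884]
tool_rot: [-179.9, 0.2, 14.4]
force: [-0.3, 0.1, -0.3]
grip_width: 0.0012
```

Request:
send_rows --steps '[[[0, -0.02, -0.04], [0, 0, 0], 0], [[0, -0.055, -0.06], [0, 0, 0], 0], [[0, -0.09, -0.08], [0, 0, 0], 0], [[0, -0.13, -0.09], [0, 0, 0], 0], [[0, -0.17, -0.1], [0, 0, 0], 0]]'

```text
time_s: 23.52
tool_pos: [0.4951, 0.0139, 0.1913]
tool_rot: [179.9, -0.1, 14.4]
force: [0.6, 0.1, 0.1]
grip_width: 0.0003
```

Request:
send_rows --steps '[[[0, -0.03, 0], [0, 0, 0], 0.02], [[0, -0.06, 0], [0, 0, 0], 0.03], [[0, -0.08, 0], [0, 0, 0], 0.04], [[0, -0.08, 0], [0, 0, 0], 0.05], [[0, -0.08, 0], [0, 0, 0], 0.05]]'

```text
time_s: 23.93
tool_pos: [0.4749, 0.091, 0.1901]
tool_rot: [179.9, -0.1, 14.6]
force: [-0.0, -0.1, -0.8]
grip_width: 0.026
```

Run:
```python
from h import *
mv([536.4,-152,63],14.4)
t=cam("top"); crop(t,285,195,120,90,6,"t16.png"); cv2.imwrite("pics/t16f.png",t["pixels"][:,:,::-1])
c=cam("side"); crop(c,280,210,150,110,5,"s16.png"); cv2.imwrite("pics/s16f.png",c["pixels"][:,:,::-1])
```

```text
t23.93 pos [474.9  91.  190.1] rot [ 1.7993e+02 -6.0000e-02  1.4610e+01] F [-0.  -0.1 -0.8] grip 26.0
 shift [-0.002   0.2505  0.1274] turn [ 0.0013 -0.0011  0.0036] rows>= 6.740456888298062 0.03218045925403925
```

View pics/t16.png

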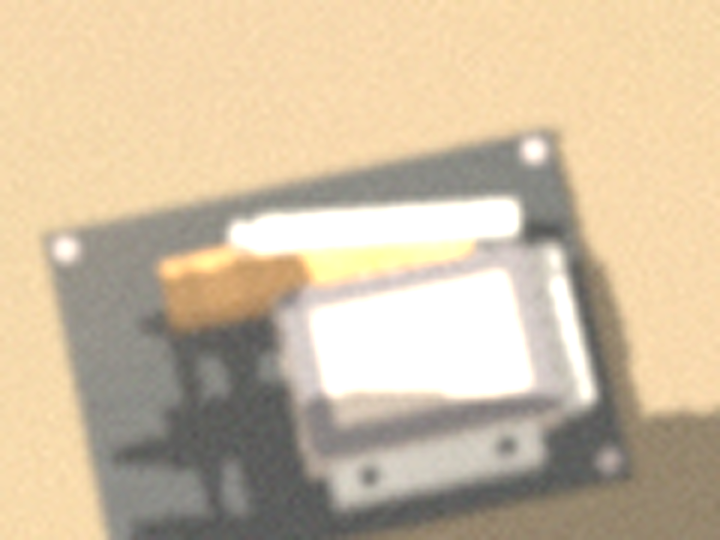

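View pics/s16.png

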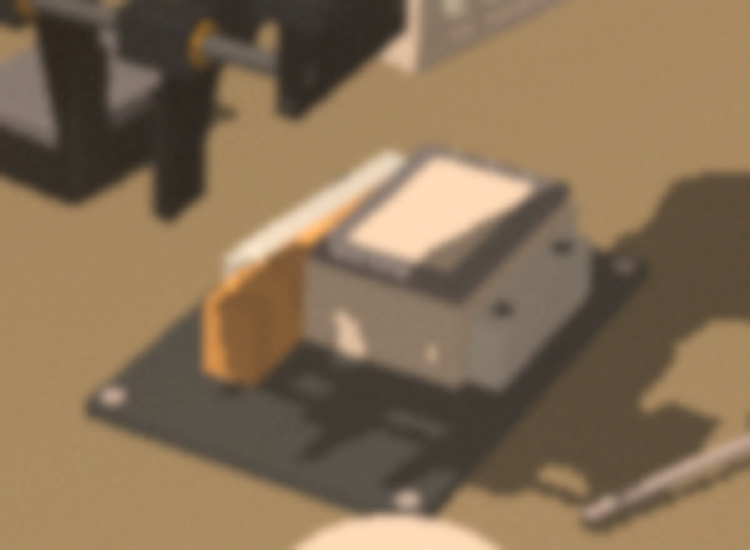

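View pics/s16f.png

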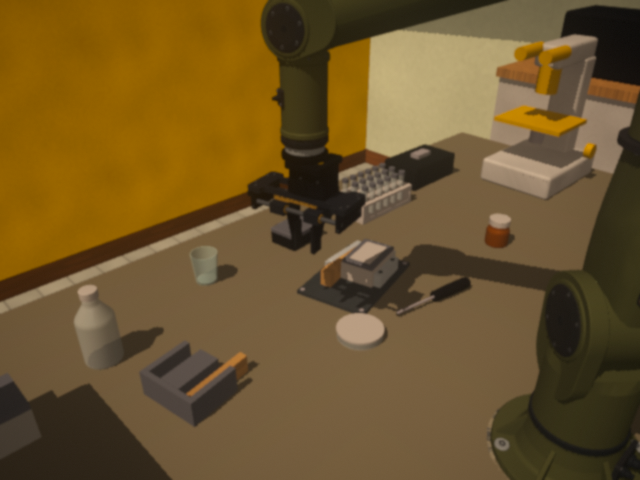

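Run:
```python
from h import *
p=C2W(40.5,148); print(p); mv([*p,75],14.4)
```

```text
[546.92151473   6.12224828]
t24.03 pos [475.3  88.8 189.8] rot [ 1.7995e+02 -2.0000e-02  1.4360e+01] F [ 0.4 -0.9  0.4] grip 34.1
 shift [0.0488 0.0978 0.1149] turn [ 0.0009 -0.0004 -0.0007] rows>= 3.8018727562006287 0.009398104812246693
```

Request:
send_rows --steps '[[[0.012, 0.024, 0.028], [0, 0, 0], 0.02], [[0.024, 0.049, 0.057], [0, 0, 0], 0], [[0.037, 0.073, 0.086], [0, 0, 0], 0], [[0.049, 0.098, 0.115], [0, 0, 0], 0], [[0.049, 0.098, 0.115], [0, 0, 0], 0]]'

```text
time_s: 24.45
tool_pos: [0.5453, -0.0007, 0.0671]
tool_rot: [-179.8, 0.6, 13.9]
force: [-2.0, -1.2, -0.1]
grip_width: 0.0162
```

Request:
send_rows --steps '[[[0, 0, 0.01], [0, 0, 0], 0], [[0, 0, 0.025], [0, 0, 0], 0], [[0, 0, 0.04], [0, 0, 0], 0], [[0, 0, 0.055], [0, 0, 0], 0], [[0, 0, 0.055], [0, 0, 0], 0]]'

```text
time_s: 24.87
tool_pos: [0.5448, 0.0072, 0.0177]
tool_rot: [-179.9, 0.2, 14.4]
force: [-0.4, -0.3, 0.6]
grip_width: 0.0005
```

Run:
```python
from h import *
mv([555.2,-31.9,18],14.4)
```

```text
t24.87 pos [544.8   7.2  17.7] rot [-179.95    0.19   14.43] F [-0.4 -0.3  0.6] grip 0.5
 shift [ 0.0003  0.0405 -0.0004] turn [-0.0009  0.0033  0.0006] rows>= 0.9712152922425039 0.02804819232661575
```

Request:
send_rows --steps '[[[0, 0.008, 0], [0, 0, 0], 0], [[0, 0.016, 0], [0, 0, 0], 0], [[0, 0.024, 0], [0, 0, 0], 0], [[0, 0.032, 0], [0, 0, 0], 0], [[0, 0.036, 0], [0, 0, 0], 0]]'

```text
time_s: 25.28
tool_pos: [0.5567, -0.0299, 0.0204]
tool_rot: [179.9, -0.1, 14.3]
force: [-0.3, 0.6, -0.0]
grip_width: 0.0008
```

Request:
send_rows --steps '[[[0, 0.002, 0], [0, 0, 0], 0], [[-0.0003, 0.004, 0], [0, 0, 0], 0], [[-0.0006, 0.006, 0], [0, 0, 0], 0], [[-0.001, 0.008, 0], [0, 0, 0], 0], [[-0.001, 0.009, 0], [0, 0, 0], 0]]'

```text
time_s: 25.7
tool_pos: [0.5567, -0.0315, 0.02]
tool_rot: [-179.7, -0.1, 14.6]
force: [-2.2, 9.5, 3.8]
grip_width: 0.0008
```

Request:
send_rows --steps '[[[-0.0001, 0.0015, 0], [0, 0, 0], 0], [[-0.0003, 0.003, 0], [0, 0, 0], 0], [[-0.0006, 0.0045, 0], [0, 0, 0], 0], [[-0.001, 0.006, 0], [0, 0, 0], 0], [[-0.001, 0.007, 0], [0, 0, 0], 0]]'

```text
time_s: 26.12
tool_pos: [0.5567, -0.0316, 0.0201]
tool_rot: [-179.2, -0.1, 14.8]
force: [-3.6, 20.2, 5.0]
grip_width: 0.0006
```

Same depth, still jammed. A little more, then back off.

Request:
send_rows --steps '[[[-0.0001, 0.0015, 0], [0, 0, 0], 0], [[-0.0003, 0.003, 0], [0, 0, 0], 0], [[-0.0006, 0.0045, 0], [0, 0, 0], 0], [[-0.001, 0.006, 0], [0, 0, 0], 0], [[-0.001, 0.006, 0], [0, 0, 0], 0]]'

```text
time_s: 26.53
tool_pos: [0.5566, -0.0316, 0.0202]
tool_rot: [-178.9, -0.2, 15.0]
force: [-5.4, 29.7, 6.3]
grip_width: 0.0007
```

Request:
send_rows --steps '[[[0, -0.006, 0], [0, 0, 0], 0], [[0.001, -0.014, 0], [0, 0, 0], 0], [[0.002, -0.022, 0], [0, 0, 0], 0], [[0.002, -0.03, 0], [0, 0, 0], 0], [[0.002, -0.045, 0], [0, 0, 0], 0]]'

```text
time_s: 26.95
tool_pos: [0.5491, -0.0074, 0.0195]
tool_rot: [179.9, 0.0, 14.3]
force: [-0.1, -0.1, -0.9]
grip_width: 0.0003
```

Request:
send_rows --steps '[[[0, 0, -0.01], [0, 0, 0], 0], [[0, -0.01, -0.03], [0, 0, 0], 0], [[0, -0.03, -0.06], [0, 0, 0], 0], [[0, -0.06, -0.09], [0, 0, 0], 0], [[0, -0.09, -0.12], [0, 0, 0], 0]]'

```text
time_s: 27.37
tool_pos: [0.5269, 0.0798, 0.1404]
tool_rot: [179.9, -0.0, 14.3]
force: [0.4, 0.2, 0.3]
grip_width: 0.0007
```

Request:
send_rows --steps '[[[0, 0, 0], [0, 0, 0], 0.02], [[0, 0, 0], [0, 0, 0], 0.04], [[0, 0, 0], [0, 0, 0], 0.05], [[0, 0, 0], [0, 0, 0], 0.05], [[0, 0, 0], [0, 0, 0], 0.05]]'

```text
time_s: 27.78
tool_pos: [0.5265, 0.0788, 0.1375]
tool_rot: [-180.0, 0.1, 14.3]
force: [-0.6, -0.1, -0.4]
grip_width: 0.0259
```

Run:
```python
from h import *
mv([536.4,-152,63],14.4)
t=cam("top"); crop(t,285,195,120,90,6,"t17.png")
c=cam("side"); crop(c,280,210,150,110,5,"s17.png")
```

```text
t27.78 pos [526.5  78.8 137.5] rot [-1.7999e+02  1.2000e-01  1.4300e+01] F [-0.6 -0.1 -0.4] grip 25.9
 shift [-0.0472  0.2262  0.0746] turn [-0.0001  0.0021 -0.0018] rows>= 5.822017103315969 0.022543036427293793
```

View pics/t17.png

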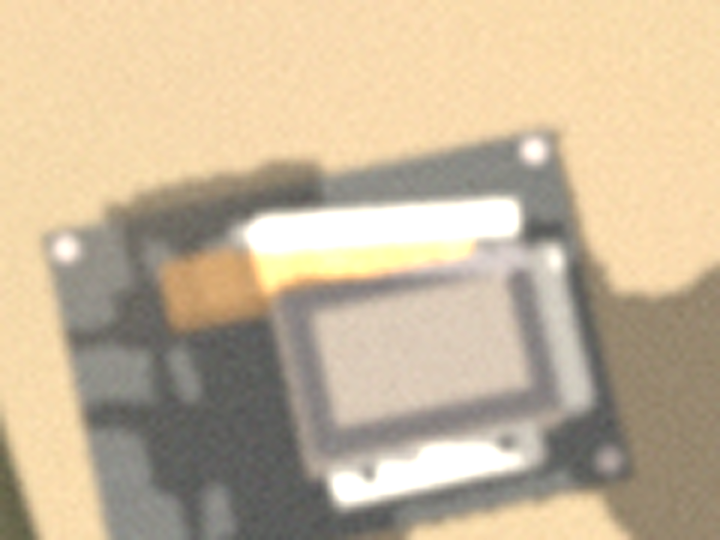

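View pics/s17.png

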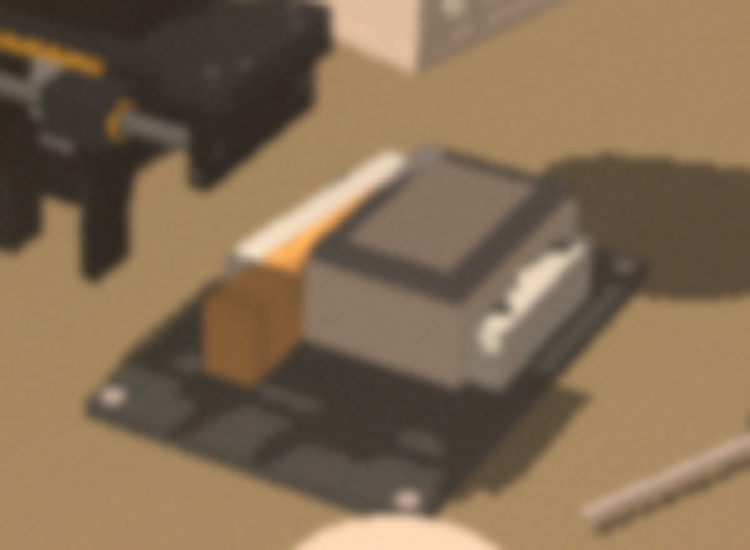

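The wedge tip is still at about (475,245) in the top crop. The chamber lies against the stop, the lid is flat, and the gripper is clear of everything.

```bash
python3 -c "
from cell import env
print(env.sign_off())"
```

```text
the job is handed in; nothing more can be done
None
```

The chamber is wedged hard against the side stop and its lid is fully down. The job was handed in at about 28 s with the gripper clear of everything; signing off gives no verdict.

- **Wedge:** I drew it out of the rack by its thin end, set it down on the open bench, and took it again by its head. I guided it into the gap, let go, and drove it on its end along the sloping wall.
- **Jam:** The push rose to about 32 N with no further movement. After pressing the lid I pushed again, to about 30 N, and the wedge did not move. Its tip lies at about y = -33 mm of the carrier, inside the expected -36 to -14 mm.
- **Lid:** Pressed at its centre to about 22 N. The fingertips stopped at z = 56.3 mm, against 56 mm expected for fully down.
- **Last pictures:** The chamber lies against the stop, the head is outside the gap, and the lid is flat. In a full side view taken after the lid press, the bar is in its pocket and the other things stand where they were.

No check failed. The camera measurements disagreed by up to about 2 mm on carrier positions and about 1° on the wedge's angle, so I set the final depth by force rather than by camera.

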